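Dip-gauge check on a workshop compressor

ROBOT

A 7-joint arm with a two-finger parallel gripper is mounted at the origin on the work surface. World frame = base frame: x ahead of the robot, y to its left, z up, the work surface at z = 0. Lengths are in m, angles in rad, forces in N, time in s.
With the tool pointing down it reaches from about 0.4 to 0.875 m from the base axis. Payload 19.3 kg.
Tool frame: the origin (TCP) lies at the very end of the fingers, on their centre line; the grasp point (between the pads) lies 19 mm behind it; z points along the fingers, y is the direction in which the jaws open and shut (so a half turn about z gives the same grasp; the last joint's range is limited). The gripper opens to 85 mm and grips with 20 to 120 N. Pads are 22 mm wide; open, the fingers measure 114 mm over their backs; the gripper's body (76 mm by 85 mm) begins 54 mm behind the grasp point. The pads swing forward as they close: fully open they stand 13 mm farther back than shut.
Start: joints at [-0.07, 0.521, -0.036, 1.599, 0.021, 1.021, -0.113], TCP at [0.625, -0, 0.231] pointing down, gripper open.
Joint ranges: [-2.91, 2.91], [-0.3, 2.13], [-1.5, 1.42], [0.17, 2.43], [-1.26, 4.41], [0.16, 1.93], [-2.52, 2.52]. Speed limits (rad/s): [1.89, 1.89, 2.39, 2.39, 3.01, 3.01, 3.01].

INTERFACE

Orientations are given as [roll, pitch, yaw] about the fixed x, y, z axes, in that order (R = Rz(yaw) Ry(pitch) Rx(roll)).
In Python, from workcell import telemetry, imaging, ticket gives the robot as it stands.
- The arm moves only by the tool carry_out, never from a script. Its argument "series" is a list of rows, each a list of 7 numbers: the shift along the tool's x, y, z in m, then the turn, a rotation vector about the tool's x, y, z in rad, then the closure in counts, from 0 (fully open) to 255 (shut). In form: [[tx, ty, tz, ax, ay, az, jaw], ...]. A call has 1 to 10 rows; each row is the pose to reach, as a shift and turn from the pose commanded when the call began, along the tool's axes at that moment; what a row does not reach only later rows make up. A row lasts 1/8 s, in which the tool goes at most 62.5 mm and 10.7 degrees, less where a joint would pass 70% of its speed; a pose out of reach is approached as far as the arm can. A call with a gripper value outside its range is refused whole. The fingers move at their own pace and stop on an object; "force" is the grip in N (left out, the last holds). Time passes only in rows, so rows that repeat a pose let the fingers close. It gives the time, the measured TCP pose, the force and the opening at its end, in the units of the state.
- telemetry.observe(): the state, without advancing time (a new reading comes with each control period).
- imaging.grab_frame(name): name is "scene" or "side" or "wrist"; returns (picture, depth): 400x640x3 uint8, blue, green, red; 400x640 float32, m along the optical axis (not along the pixel's ray), 0 where there is no reading.
- imaging.camera_info(name): a dict with "mtx" (3x3 intrinsics, pixels), "dist_coeffs" ([k1, k2, p1, p2, k3] as OpenCV has them; the pictures are not rectified), "extrinsics" (4x4, takes a point from camera to world coordinates); the wrist camera has in their place "hand_eye" (4x4, takes a point from camera to tool coordinates, whose origin is the TCP and whose axes are the flange's). Camera axes: x right, y down, z forward; pixel columns grow to the right and rows downward; lengths in m; the calibration is good to about 2 mm. A picture is of the moment at which its call begins: read the wrist's pose just before it. camera_info takes no time and is no camera call.
- ticket.job_done(): hands the job in, once; it reports no verdict.
The state is a dict: "clock": time; "qpos": joint angles; "qd": joint speeds; "joint_efforts": joint torques, N m; "position": TCP position; "tool_rot": TCP orientation; "force": force on the tool from outside, world axes, zero at the start; "moment": the same for the moment, N m; "grip_width": finger opening in m.
Only numpy, scipy, OpenCV 4.12 (cv2) and the standard library are available. Lean on these libraries where they do the work, as an engineer would, in place of code of your own. Each camera call takes 0.05 s, during which the arm holds its last target.

TASK

Check the little compressor with its gauge rod. Lift the loose cap off the slanting guide tube and set it down upright, open end down, in the round dish and let go of it, then take the gauge rod from its stand, push it into the guide tube until the collar stops on the tube's mouth, and draw it right out again. Finish still holding the rod, lying level and steady in the air well above the bench (at least 20 cm) and clear of everything, so the tip can be read; do not put it down, and leave the other things on the bench where they are.

Things in the scene. Friction and masses are not known exactly. Their poses are not given: they have to be found in the camera images.
- cap_center (a point): Centre of the black cap (a fluted round cap 38 mm in diameter, 54 mm tall, 60 g), 27 mm above its open underside on its axis; it sits loosely over the mouth of the guide tube, its closed top up. z axis: from the open underside to the closed top, at the start along the tube. The skirt is 34 mm deep and 28 mm inside (the tube is 24 mm): to free it, draw it 34 mm along the tube's axis.
- cap: The same cap; this origin is the centre of its open underside, same axes.
- cap_holder: Round aluminium dish for the cap on a square foot (85 mm square, 3 mm thick), fixed to the bench. Origin on the bench at its centre. Dish: outside 54 mm, inside 46 mm in diameter, floor 4 mm and rim 10 mm above the bench; the cap stands in it on its open end. A fingertip reaching more than 20 mm below the centre of the seated cap meets the rim.
- guide_tube: Steel guide tube of the compressor, fixed, open end leaning 45 degrees from upright towards the robot's side; 24 mm outside, 15 mm bore, 135 mm deep. Origin: centre of its mouth, 155 mm above the bench. z axis: along the tube, outwards (up and away from the compressor); x axis in the vertical plane of the tube; y axis level. The tube stands clear of the compressor for the first 90 mm. The compressor behind it is at most 171 mm high.
- gauge_grip (a point): Centre of the gauge rod's grip: a flat black block 36 mm by 36 mm and 14 mm thick (rod weighs 110 g). z axis: along the rod, from its tip to the grip; y axis: through the 14 mm thickness, where fingers pinch it (level at the start). At the start the rod leans 45 degrees, hanging by its collar in its stand, grip end up. The grip spans 18 mm to each side of this point along the rod.
- gauge_collar (a point): Centre of the underside of the gauge rod's collar (26 mm in diameter, 8 mm thick), 40 mm from the grip's centre towards the tip. Same axes as the grip.
- gauge_tip (a point): Rounded tip of the gauge rod: steel, 8 mm in diameter, 110 mm below the collar's underside, 150 mm from the grip's centre. Same axes as the grip.
- gauge: The whole gauge rod; origin at the collar's underside, same axes.
- gauge_stand: Wooden stand of the gauge rod, fixed: foot 130 mm by 75 mm, with a short sleeve (24 mm outside, 12 mm bore, 55 mm long, open below) leaning 45 degrees; origin on the bench right below the sleeve's mouth, which is 120 mm up. The sleeve slopes down towards the stand's +x; the rod comes free when drawn 112 mm along its own axis.
- compressor: Bench compressor, fixed; origin on the bench below the guide tube's mouth. It lies from 25 mm to 325 mm along its own +x, 220 mm wide, at most 171 mm high.
- tape: Bystander: roll of tape, 96 mm across, 24 mm high.
- tin: Bystander: tin, 84 mm across, 85 mm high.
- offcut: Bystander: wood offcut 110 x 60 x 28 mm.
- screwdriver: Bystander: screwdriver lying, 190 mm long.
- sanding_block: Bystander: cork sanding block 100 x 60 x 35 mm.
- screw_tray: Bystander: open tray 110 x 140 x 40 mm.
- mallet: Bystander: hammer lying, 260 mm long.
Not all that is in view belongs to the job. What is meant by the cap is not red, and is the larger of those in its own colour. Leave any blue look-alike of the gauge_stand alone.

How it is judged:
By the outcome, as a careful person would: the job done as asked, in the order asked, and still so for the second after the job is handed in, while the arm keeps its last pose, push and grip.
It also fails if it takes over 72 s, if anything falls off the work surface, if the arm or the gripper's body presses on something with over 40 N, if the wrist force passes 120 N, or if a joint passes its speed limit or range.

## Working session

There is one attempt and no reset: what is moved stays moved. The work goes in short steps, Python scripts to look and compute and a tool call to move; the robot and the scene stay as the last step left them, time stands still between calls to the robot, and variables do not carry over. Pictures are saved under pics/ and viewed, and the job is handed in when it is done.

Besides the shell and the picture viewer there is one more tool, called after "Call:" by a JSON object that holds its "api" and its "payload". carry_out: Moves the arm, as the interface text tells. Its arguments: {"type":"object","properties":{"series":{"type":"array"},"force":{"type":"number"}},"required":["series"]}

```bash
ls; mkdir -p pics
python3 - <<'E'
from workcell import telemetry, imaging, ticket
import cv2, numpy as np
print(telemetry.observe())
for n in ["scene","side","wrist"]:
    im,d=imaging.grab_frame(n); cv2.imwrite(f"pics/{n}0.png",im); np.savez(f"/tmp/{n}0.npz",im=im,d=d)
    print(n,imaging.camera_info(n))
E
```

```text
pics
{'clock': 0.0, 'qpos': array([-0.07022175,  0.52204316, -0.03632385,  1.60000024,  0.02118136,
        1.02110457, -0.1128112 ]), 'qd': array([-1.49762627e-03,  1.75455460e-04,  5.94955570e-04,  3.34087309e-05,
        1.03918080e-03, -5.73891401e-04,  3.98366197e-05]), 'joint_efforts': array([-4.24098413e-03, -9.27110124e+01,  1.97758444e+00, -3.69928443e+01,
        1.76317629e-02,  8.19846697e-03, -6.58496788e-05]), 'position': array([ 6.24658855e-01, -2.06480055e-05,  2.30710391e-01]), 'tool_rot': array([-3.14042368e+00,  6.97754094e-05,  1.57078398e+00]), 'force': array([ 0.98054363, -0.66440583, -0.61937472]), 'moment': array([ 0.00566995, -0.02540742, -0.05496217]), 'grip_width': 0.08538498445292544}
scene {'mtx': array([[508.9532319 ,   0.        , 322.38451108],
       [  0.        , 508.9532319 , 191.96752016],
       [  0.        ,   0.        ,   1.        ]]), 'dist_coeffs': array([0.04913117, 0.        , 0.        , 0.        , 0.        ]), 'extrinsics': array([[ 0.78803332,  0.44091575, -0.42964728,  1.22854987],
       [ 0.61562968, -0.56653189,  0.54776064, -1.
[... 563 characters left out ...]
0.71843582,  1.07416365],
       [ 0.        ,  0.        ,  0.        ,  1.        ]])}
wrist {'mtx': array([[294.27940811,   0.        , 320.80282827],
       [  0.        , 294.27940811, 198.66296545],
       [  0.        ,   0.        ,   1.        ]]), 'dist_coeffs': array([-0.04578411,  0.        ,  0.        ,  0.        ,  0.        ]), 'hand_eye': array([[-3.70705781e-04, -9.45895801e-01, -3.24470332e-01,
         8.40664539e-02],
       [ 9.99999763e-01, -1.62498855e-04, -6.68778273e-04,
         9.21846437e-04],
       [ 5.79868503e-04, -3.24470503e-01,  9.45895637e-01,
        -1.42003880e-01],
       [ 0.00000000e+00,  0.00000000e+00,  0.00000000e+00,
         1.00000000e+00]])}
```

View pics/scene0.png

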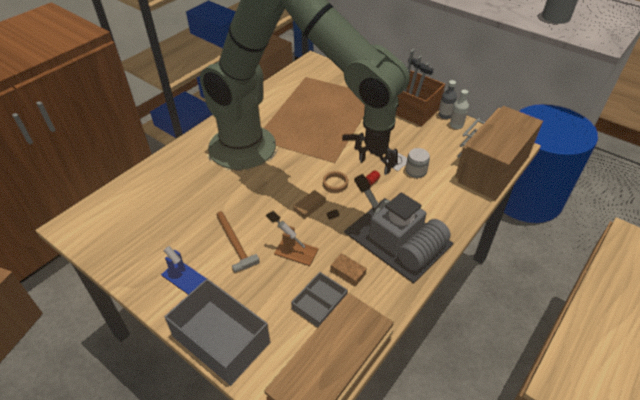

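View pics/side0.png

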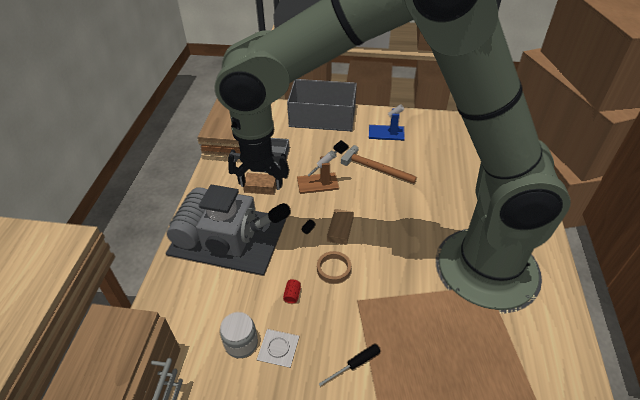

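View pics/wrist0.png

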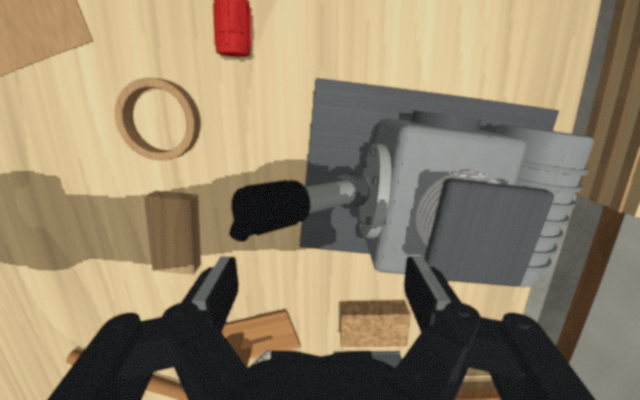

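The images show these candidates (side pixels):
- **Cap:** a large black one on the tube at (279,213), a small black one lying at (308,226), and a red one at (292,290). I choose the large black one on the tube.
- **Stand:** a wooden one at (322,178) and a blue one at (388,130). I choose the wooden one.
- **Dish:** the white foot at (278,348).

I'll check these in close crops and measure them.

```bash
cat > h.py <<'E'
import numpy as np, cv2
from scipy.spatial.transform import Rotation as R
from workcell import telemetry, imaging
def T_tool(s):
    T=np.eye(4); T[:3,:3]=R.from_euler('xyz',s['tool_rot']).as_matrix(); T[:3,3]=s['position']; return T
def extr(name,s=None):
    ci=imaging.camera_info(name)
    return ci['extrinsics'] if name!='wrist' else T_tool(s)@ci['hand_eye']
def cloud(name,d,E):
    ci=imaging.camera_info(name)
    u,v=np.meshgrid(np.arange(640),np.arange(400))
    p=cv2.undistortPoints(np.stack([u,v],-1).reshape(-1,1,2).astype(np.float64),ci['mtx'],ci['dist_coeffs']).reshape(400,640,2)
    P=np.concatenate([p*d[...,None],d[...,None]],-1)
    W=P@E[:3,:3].T+E[:3,3]; W[d==0]=np.nan
    return W
def proj(name,pts,E):
    ci=imaging.camera_info(name); Ei=np.linalg.inv(E)
    r=cv2.Rodrigues(Ei[:3,:3])[0]
    return cv2.projectPoints(np.asarray(pts,float).reshape(-1,1,3),r,Ei[:3,3],ci['mtx'],ci['dist_coeffs'])[0].reshape(-1,2)
E
python3 - <<'E'
from h import *
s=telemetry.observe()
def crop(n,x0,y0,x1,y1,k):
    im=np.load(f'/tmp/{n}0.npz')['im']; return cv2.resize(im[y0:y1,x0:x1],None,fx=k,fy=k,interpolation=cv2.INTER_CUBIC)
a=crop('side',230,120,430,260,4); cv2.imwrite('pics/c1.png',a)
a=crop('side',210,270,330,370,4); b=crop('scene',200,160,320,290,4);
h=max(a.shape[0],b.shape[0])
c=np.zeros((600,800,3),np.uint8)
c[:a.shape[0],:400]=a[:,:400]; c[:b.shape[0],400:]=b[:600,:400]
cv2.imwrite('pics/c2.png',c)
for n,pts in [('side',[(279,213),(265,222),(308,226),(292,290),(278,348),(260,348),(297,348),(340,146),(325,160),(322,178),(388,130)]),('scene',[(362,183),(272,217),(290,232),(300,253),(398,160)]),('wrist',[(270,208),(245,215),(295,200),(325,193),(345,190)])]:
    z=np.load(f'/tmp/{n}0.npz'); W=cloud(n,z['d'],extr(n,s))
    for p in pts: print(n,p,W[p[1],p[0]].round(4))
E
```

```text
side (279, 213) [0.5806 0.0169 0.1656]
side (265, 222) [0.6257 0.0066 0.1119]
side (308, 226) [ 0.52   -0.0683  0.024 ]
side (292, 290) [0.5269 0.1665 0.0385]
side (278, 348) [0.5385 0.3128 0.0023]
side (260, 348) [ 0.5831  0.3168 -0.0015]
side (297, 348) [ 0.4926  0.3055 -0.0005]
side (340, 146) [ 0.4499 -0.2907  0.154 ]
side (325, 160) [ 0.4941 -0.271   0.1095]
side (322, 178) [ 0.5025 -0.2596  0.042 ]
side (388, 130) [ 0.2977 -0.578   0.0103]
scene (362, 183) [ 0.5917 -0.0156  0.163 ]
scene (272, 217) [ 0.4468 -0.3027  0.1484]
scene (290, 232) [ 0.5026 -0.2842  0.0981]
scene (300, 253) [ 0.5359 -0.2788  0.0091]
scene (398, 160) [0.5471 0.3095 0.0077]
wrist (270, 208) [0.5878 0.0068 0.1691]
wrist (245, 215) [nan nan nan]
wrist (295, 200) [0.6051 0.0076 0.1534]
wrist (325, 193) [0.6292 0.0029 0.1209]
wrist (345, 190) [ 6.487e-01 -3.000e-04  1.015e-01]
```

View pics/c1.png

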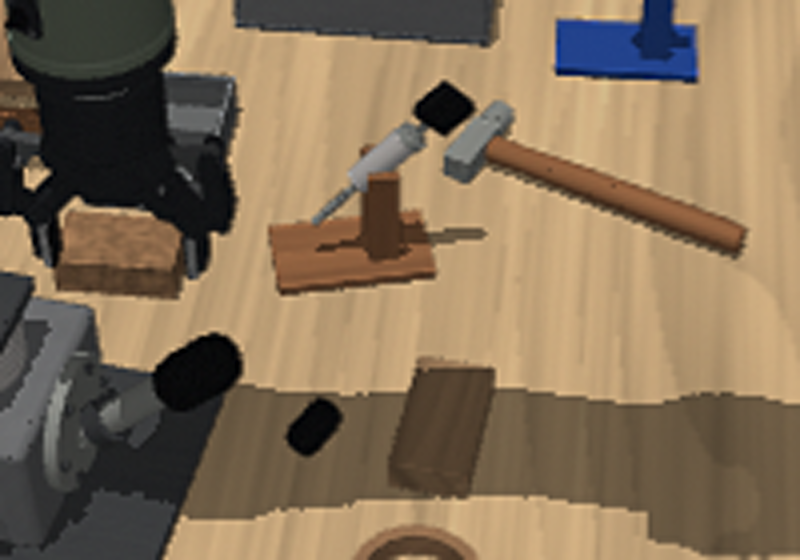

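View pics/c2.png

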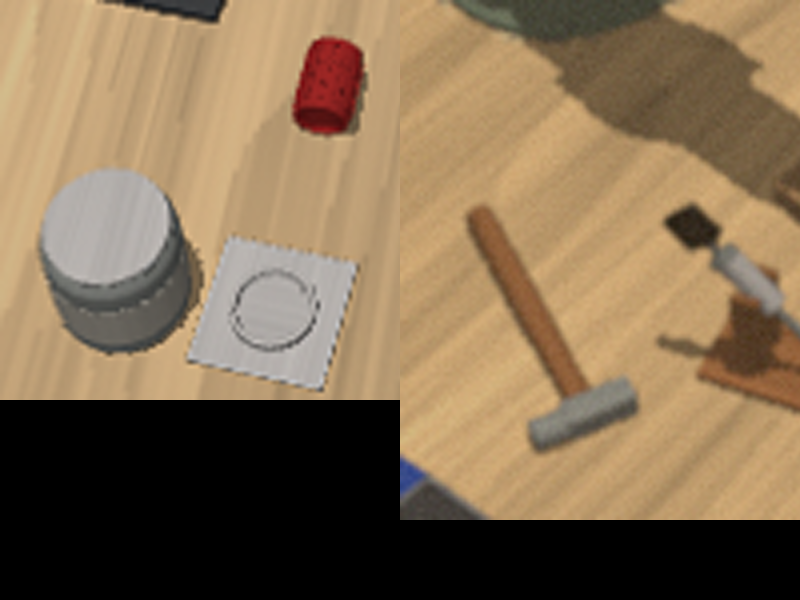

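```bash
cat > fit.py <<'E'
from h import *
from scipy.optimize import least_squares
def cyl_axis(p): # mouth x,y, azimuth -> axis dir outward at 45deg
    c=np.cos(np.pi/4); return np.array([p[0],p[1],0.155]),np.array([c*np.cos(p[2]),c*np.sin(p[2]),c])
E
python3 - <<'E'
from fit import *
s=telemetry.observe()
# coarse: from wrist points direction
for n in ['wrist','side','scene']:
    z=np.load(f'/tmp/{n}0.npz'); im=z['im'].astype(int); W=cloud(n,z['d'],extr(n,s))
    ok=~np.isnan(W[...,0])
    black=(im.max(-1)<40)&ok
    near=(np.linalg.norm(W-np.array([0.592,0.01,0.15]),axis=-1)<0.05)
    C=W[black&near]
    tz=ok&(np.linalg.norm(W-np.array([0.64,0.0,0.11]),axis=-1)<0.04)&(W[...,0]<0.648)&(W[...,0]>0.622)&(W[...,2]>0.07)&(im.max(-1)>45)
    T=W[tz]
    print(n,len(C),C.mean(0).round(4),len(T))
    def res(p,free=False):
        m,a=cyl_axis(p)
        def rad(P):
            q=P-m; t=q@a; return np.linalg.norm(q-t[:,None]*a,axis=1),t
        r,t=rad(C)
        # cap as finite cylinder t in [-.034,.020]: signed distance
        dr=r-0.019; dt=np.abs(t+0.007)-0.027
        sd=np.where((dr<0)&(dt<0),np.maximum(dr,dt),np.hypot(np.maximum(dr,0),np.maximum(dt,0)))
        r2,_=rad(T)
        return np.concatenate([sd,(r2-0.012)])
    f=least_squares(res,[0.6,0.01,np.pi-0.2],loss='soft_l1',f_scale=0.002)
    print(f.x.round(4), 'rms',np.sqrt(np.mean(res(f.x)**2)).round(4), cyl_axis(f.x)[1].round(3))
E
```

```text
wrist 3206 [0.5867 0.0055 0.1623] 733
[5.7910e-01 4.0000e-04 3.0523e+00] rms 0.0015 [-0.704  0.063  0.707]
side 291 [0.5832 0.009  0.1573] 78
[ 5.8010e-01 -6.0000e-04  3.0395e+00] rms 0.0021 [-0.703  0.072  0.707]
scene 43 [ 0.5879 -0.0116  0.1579] 80
[5.7770e-01 1.1000e-03 3.0049e+00] rms 0.003 [-0.701  0.096  0.707]
```

Both crops confirm the choice: the large fluted black cap is on the tube, and the rod hangs in the wooden stand. Next I'll measure the dish and the rod.

```bash
cat >> h.py <<'E'
def ray_plane(name,uv,E,z):
    ci=imaging.camera_info(name)
    p=cv2.undistortPoints(np.array(uv,float).reshape(-1,1,2),ci['mtx'],ci['dist_coeffs']).reshape(-1,2)
    d=np.c_[p,np.ones(len(p))]@E[:3,:3].T; o=E[:3,3]
    return o+d*((z-o[2])/d[:,2])[:,None]
E
python3 - <<'E'
from fit import *
s=telemetry.observe()
E=extr('side')
c=ray_plane('side',[(268,328.75),(299.5,336.25),(290.75,367.5),(257,360)],E,0.003)
print('dish',c.round(4),c.mean(0).round(4))
# rod grip & sleeve clouds
for n in ['side','scene']:
    z=np.load(f'/tmp/{n}0.npz'); im=z['im'].astype(int); W=cloud(n,z['d'],extr(n))
    ok=~np.isnan(W[...,0])
    box=ok&(W[...,0]>0.38)&(W[...,0]<0.6)&(W[...,1]>-0.36)&(W[...,1]<-0.22)
    G=W[box&(im.max(-1)<50)&(W[...,2]>0.11)]
    grey=box&(im.max(-1)-im.min(-1)<25)&(im.max(-1)>90)&(W[...,2]>0.06)
    S=W[grey]
    print(n,len(G),np.median(G,0).round(4),len(S),S.mean(0).round(4))
    if len(S)>10:
        u,sv,vt=np.linalg.svd(S-S.mean(0)); print('dir',vt[0].round(3), 'az',np.arctan2(vt[0][1],vt[0][0]))
    foot=W[box&(W[...,2]>0.003)&(W[...,2]<0.03)&(im[...,2]-im[...,0]>50)]
    print('foot',len(foot),foot.min(0).round(3),foot.max(0).round(3))
    def res(p):
        m=np.array([p[0],p[1],0.12]);cc=np.sqrt(.5);a=np.array([cc*np.cos(p[2]),cc*np.sin(p[2]),cc])
        yv=np.array([-np.sin(p[2]),np.cos(p[2]),0]); xv=np.cross(yv,a)
        q=S-m;t=q@a;r=np.linalg.norm(q-t[:,None]*a,axis=1)
        sl=np.where(t>0.0,r-0.013,np.where(t>-0.055,r-0.012,r-.004))
        g=G-m-0.04*a; L=np.stack([g@xv,g@yv,g@a],1)
        k=np.abs(L)-np.array([.018,.007,.018])
        sd=np.where(k.max(1)<0,k.max(1),np.linalg.norm(np.maximum(k,0),axis=1))
        return np.concatenate([sl,sd])
    f=least_squares(res,[0.475,-0.285,np.pi],loss='soft_l1',f_scale=.003)
    print('rod mouth xy, az',f.x.round(4),np.sqrt(np.mean(f.fun**2)).round(4))
E
```

```text
dish [[0.5733 0.2652 0.003 ]
 [0.4911 0.2754 0.003 ]
 [0.4988 0.3582 0.003 ]
 [0.5827 0.3503 0.003 ]] [0.5365 0.3123 0.003 ]
side 118 [ 0.4487 -0.2916  0.1502] 133 [ 0.4929 -0.2784  0.1084]
dir [ 0.702  0.204 -0.683] az 0.2825207755613117
foot 482 [ 0.385 -0.356  0.003] [ 0.596 -0.22   0.022]
rod mouth xy, az [ 0.4715 -0.2841  3.2489] 0.0037
scene 39 [ 0.4496 -0.3029  0.1516] 119 [ 0.4962 -0.2889  0.108 ]
dir [ 0.653  0.214 -0.727] az 0.3174569696727419
foot 685 [ 0.38  -0.36   0.003] [ 0.599 -0.221  0.028]
rod mouth xy, az [ 0.4742 -0.2881  3.4213] 0.0034
```

```bash
cat >> h.py <<'E'
def rel(Rt,pt,s=None):
    s=s or telemetry.observe(); T=T_tool(s)
    return T[:3,:3].T@(np.asarray(pt)-T[:3,3]), R.from_matrix(T[:3,:3].T@Rt).as_rotvec()
def toolR(z,xhint):
    z=np.array(z)/np.linalg.norm(z); x=np.array(xhint)-np.dot(xhint,z)*z; x/=np.linalg.norm(x)
    return np.stack([x,np.cross(z,x),z],1)
E
python3 - <<'E'
from fit import *
m,a=cyl_axis([0.579,0.0,3.045])
Rt=toolR(-a,[0,0,1]); print(a,Rt)
for k in (0.09,-0.02): print(k,(m+k*a).round(4),*[v.round(4) for v in rel(Rt,m+k*a)])
E
```

```text
[-0.70381064  0.06819516  0.70710678] [[ 0.70381064 -0.09644252  0.70381064]
 [-0.06819516 -0.99533856 -0.06819516]
 [ 0.70710678  0.         -0.70710678]]
0.09 [0.5157 0.0061 0.2186] [ 0.0062 -0.1091  0.0123] [-0.6518  0.592   1.5721]
-0.02 [ 0.5931 -0.0014  0.1409] [-0.0013 -0.0316  0.09  ] [-0.6518  0.592   1.5721]
```

Call:
{"api": "carry_out", "payload": {"series": [[0, -0.03, -0.04, -0.065, 0.059, 0.157, 0], [0.002, -0.06, -0.05, -0.13, 0.118, 0.314, 0], [0.003, -0.08, -0.05, -0.195, 0.177, 0.471, 0], [0.004, -0.1, -0.05, -0.26, 0.236, 0.628, 0], [0.006, -0.109, -0.05, -0.325, 0.295, 0.785, 0], [0.006, -0.109, -0.05, -0.39, 0.354, 0.942, 0], [0.006, -0.109, -0.04, -0.456, 0.413, 1.1, 0], [0.006, -0.109, -0.02, -0.521, 0.472, 1.257, 0], [0.006, -0.109, 0, -0.586, 0.531, 1.414, 0], [0.006, -0.109, 0.012, -0.652, 0.592, 1.572, 0]]}}

```text
clock: 1.4
position: [0.5102, -0.0055, 0.2527]
tool_rot: [2.978, -0.543, 0.364]
force: [0.1, -0.3, 0.3]
grip_width: 0.0855
```

Run:
```python
from fit import *
s=telemetry.observe(); print(s['qpos'].round(3))
m,a=cyl_axis([0.579,0.0,3.045])
print(*[v.round(4) for v in rel(toolR(-a,[0,0,1]),m+.09*a)])
```

```text
[ 0.122  0.112 -0.273  2.314  0.457  0.173 -1.823]
[-0.0097 -0.0143  0.032 ] [-0.1233  0.2065  0.3806]
```

Call:
{"api": "carry_out", "payload": {"series": [[-0.01, -0.014, 0.032, -0.123, 0.207, 0.381, 0], [-0.01, -0.014, 0.032, -0.123, 0.207, 0.381, 0], [-0.01, -0.014, 0.032, -0.123, 0.207, 0.381, 0], [-0.01, -0.014, 0.032, -0.123, 0.207, 0.381, 0]]}}

```text
clock: 1.9
position: [0.5181, -0.0018, 0.262]
tool_rot: [3.034, -0.602, 0.143]
force: [-0.0, -0.3, 0.1]
grip_width: 0.0851
```

Run:
```python
from fit import *
s=telemetry.observe(); print(s['qpos'].round(3))
m,a=cyl_axis([0.579,0.0,3.045])
print(*[v.round(4) for v in rel(toolR(-a,[0,0,1]),m+.09*a)])
print(*[v.round(4) for v in rel(toolR(-a,[0,0,1]),m-.02*a)])
```

```text
[-0.406  0.089  0.221  2.342  0.786  0.164 -2.397]
[-0.0256 -0.0119  0.034 ] [-0.0466  0.1719  0.1934]
[-0.0074 -0.005   0.1422] [-0.0466  0.1719  0.1934]
```

```bash
cat > kin.py <<'E'
import numpy as np
from scipy.spatial.transform import Rotation as R
AX='zyzyzyz'
def rots(q,sg):
    out=[];M=np.eye(3)
    for k in range(7):
        M=M@R.from_euler(AX[k],sg[k]*q[k]).as_matrix(); out.append(M)
    return out
E
python3 - <<'E'
from kin import *
import itertools
from h import *
s=telemetry.observe()
D=[([-0.07022175,0.52204316,-0.03632385,1.60000024,0.02118136,1.02110457,-0.1128112],[0.624658855,-2.06e-05,0.230710391],[-3.14042368,6.98e-05,1.57078398]),
([0.122,0.112,-0.273,2.314,0.457,0.173,-1.823],[0.5102,-0.0055,0.2527],[2.978,-0.543,0.364]),
(s['qpos'],s['position'],s['tool_rot'])]
best=[]
for sg in itertools.product([1,-1],repeat=7):
    F=[]
    for q,p,e in D:
        F.append(rots(q,sg)[-1].T@R.from_euler('xyz',e).as_matrix())
    err=sum(np.linalg.norm(F[0]-f) for f in F[1:])
    best.append((err,sg,F[0]))
best.sort(key=lambda b:b[0])
for b in best[:3]: print(b[0].round(4),b[1],b[2].round(3).tolist())
E
```

```text
0.0014 (-1, 1, -1, 1, -1, 1, -1) [[0.0, -1.0, -0.0], [1.0, 0.0, -0.0], [0.0, -0.0, 1.0]]
0.5949 (1, 1, 1, 1, -1, 1, -1) [[0.202, -0.979, 0.004], [0.979, 0.202, 0.036], [-0.036, -0.004, 0.999]]
1.3841 (-1, 1, 1, 1, -1, 1, -1) [[0.063, -0.998, 0.004], [0.997, 0.063, 0.036], [-0.036, 0.001, 0.999]]
```

```bash
cat >> kin.py <<'E'
SG=(-1,1,-1,1,-1,1,-1)
F=np.array([[0,-1,0],[1,0,0],[0,0,1.]])
def basis(q):
    Rs=rots(q,SG); e=np.eye(3)
    # h (world z), shoulder x off (after j1), L1 z & x after j3, L2 z & x after j5 , L3 z & x after j7?/j6
    return np.stack([e[2],Rs[0][:,0],Rs[2][:,2],Rs[2][:,0],Rs[4][:,2],Rs[4][:,0],Rs[6][:,2],Rs[5][:,0]],1)
E
python3 - <<'E'
from kin import *
from h import *
s=telemetry.observe()
D=[([-0.07022175,0.52204316,-0.03632385,1.60000024,0.02118136,1.02110457,-0.1128112],[0.624658855,-2.06e-05,0.230710391]),
([0.122,0.112,-0.273,2.314,0.457,0.173,-1.823],[0.5102,-0.0055,0.2527]),
(s['qpos'],s['position'])]
A=np.vstack([basis(q) for q,_ in D]); b=np.concatenate([p for _,p in D])
for cols in ([0,2,4,6],[0,1,2,4,6],[0,2,4,6,7],[0,2,3,4,6],[0,2,3,4,5,6],[0,1,2,3,4,5,6,7]):
    x,r,k,_=np.linalg.lstsq(A[:,cols],b,rcond=None); print(cols,x.round(4),np.abs(A[:,cols]@x-b).max().round(5))
E
```

```text
[0, 2, 4, 6] [0.2658 0.6044 0.3708 0.3848] 0.05671
[0, 1, 2, 4, 6] [ 0.2725 -0.016   0.6159  0.3834  0.3951] 0.05721
[0, 2, 4, 6, 7] [0.2295 0.7213 0.4116 0.413  0.086 ] 0.05503
[0, 2, 3, 4, 6] [ 0.1423  1.2418 -0.458   0.4726  0.9708] 0.04432
[0, 2, 3, 4, 5, 6] [-0.3085  2.1758 -1.0179  0.4113 -0.1348  1.7533] 0.02468
[0, 1, 2, 3, 4, 5, 6, 7] [-1.0279 -0.0885  2.5456 -0.6331  0.1186 -0.4556  1.5899  0.348 ] 0.02037
```

```bash
cat > rec.py <<'E'
from h import *
import json,os
s=telemetry.observe()
f='data.json'; D=json.load(open(f)) if os.path.exists(f) else [([-0.07022175,0.52204316,-0.03632385,1.60000024,0.02118136,1.02110457,-0.1128112],[0.624658855,-2.06e-05,0.230710391])]
D.append((s['qpos'].tolist(),s['position'].tolist())); json.dump(D,open(f,'w'))
print(s['clock'],s['qpos'].round(3),s['position'].round(4),s['tool_rot'].round(3))
E
python3 rec.py
```

```text
1.9 [-0.406  0.089  0.221  2.342  0.786  0.164 -2.397] [ 0.5181 -0.0018  0.262 ] [ 3.034 -0.602  0.143]
```

Call:
{"api": "carry_out", "payload": {"series": [[0, 0, -0.05, 0, -0.15, 0, 0], [0, 0, -0.08, 0, -0.3, 0, 0], [0, 0, -0.1, 0.1, -0.45, 0, 0], [0, 0, -0.1, 0.2, -0.55, 0, 0], [0, 0, -0.1, 0.3, -0.6, 0, 0]]}}

```text
clock: 2.52
position: [0.4615, 0.0017, 0.345]
tool_rot: [-2.943, -0.005, 0.174]
force: [-1.6, 1.0, -1.0]
grip_width: 0.0852
```

```bash
python3 rec.py
```

```text
2.525 [-0.048  0.169  0.064  1.835 -0.224  1.18  -1.292] [0.4615 0.0017 0.345 ] [-2.943 -0.005  0.174]
```

Call:
{"api": "carry_out", "payload": {"series": [[0, 0, 0, -0.15, -0.1, 0.1, 0], [0, 0.05, 0, -0.3, -0.2, 0.2, 0], [0, 0.08, -0.03, -0.45, -0.3, 0.3, 0], [0, 0.1, -0.05, -0.55, -0.3, 0.45, 0], [0, 0.1, -0.05, -0.6, -0.3, 0.6, 0]]}}

```text
clock: 3.15
position: [0.4794, -0.106, 0.3743]
tool_rot: [2.646, 0.204, -0.459]
force: [-0.7, 0.2, -0.8]
grip_width: 0.0853
```

```bash
python3 rec.py
```

```text
3.15 [-0.261  0.405  0.214  1.55   0.252  1.611 -2.068] [ 0.4794 -0.106   0.3743] [ 2.646  0.204 -0.459]
```

Call:
{"api": "carry_out", "payload": {"series": [[0.05, 0, 0, 0, 0.15, 0.1, 0], [0.1, -0.05, 0, 0.1, 0.3, 0.2, 0], [0.15, -0.1, 0, 0.25, 0.4, 0.2, 0], [0.18, -0.15, 0, 0.4, 0.4, 0.2, 0], [0.18, -0.18, 0, 0.5, 0.4, 0.2, 0]]}}

```text
clock: 3.78
position: [0.6923, -0.0323, 0.2522]
tool_rot: [-3.121, -0.224, -0.554]
force: [0.3, 0.9, -0.2]
grip_width: 0.0856
```

```bash
python3 rec.py
python3 - <<'E'
import json
from kin import *
D=json.load(open('data.json'))
def full(q):
    Rs=rots(q,SG); return np.hstack([np.eye(3)]+Rs)
A=np.vstack([full(q) for q,_ in D]); b=np.concatenate([p for _,p in D])
x=np.linalg.lstsq(A,b,rcond=None)[0]; print(len(b),np.linalg.matrix_rank(A),np.abs(A@x-b).max()); print(x.reshape(8,3).round(3))
E
```

```text
3.775 [-0.17   0.515  0.111  1.587  0.08   0.851 -2.248] [ 0.6923 -0.0323  0.2522] [-3.121 -0.224 -0.554]
15 15 1.6653345369377348e-15
[[ 0.02  -0.02   0.152]
 [-0.032 -0.006  0.152]
 [ 0.014 -0.006  0.266]
 [-0.012 -0.009  0.266]
 [-0.012 -0.009  0.211]
 [-0.002 -0.004  0.211]
 [-0.002 -0.004  0.162]
 [ 0.001  0.     0.162]]
```

Run:
```python
import json
from kin import *
D=json.load(open('data.json'))
names=['w']+[f'{k}' for k in range(1,8)]
def full(q):
    Rs=rots(q,SG); return np.hstack([np.eye(3)]+Rs)
A=np.vstack([full(q) for q,_ in D]); b=np.concatenate([p for _,p in D])
idx=lambda s:[int(t[0])*3+'xyz'.index(t[1]) for t in s.split()]
for S in ['0z 3z 5z 7z','0z 3z 5z 7z 4x 3x','0z 3z 5z 7z 5x 3x 7x 6x','0z 1y 2y 3z 4y 5z 6y 7z 3x','0z 1x 3z 3x 5z 5x 7z 6x','0z 1x 3z 3x 5z 5x 7z 6x 2y 4y 6y', '0z 2y 3z 4y 5z 6y 7z 7x 7y']:
    c=idx(S); x=np.linalg.lstsq(A[:,c],b,rcond=None)[0]; r=A[:,c]@x-b; print(S,x.round(4),np.abs(r).max().round(4))
    if S=='0z 3z 5z 7z': print(r.reshape(-1,3).round(4))
```

```text
0z 3z 5z 7z [0.4037 0.48   0.4424 0.3548] 0.0636
[[-0.0117  0.0592  0.0027]
 [ 0.0098  0.0565 -0.0055]
 [ 0.0101  0.0636 -0.0014]
 [-0.0167  0.0444  0.0033]
 [-0.0064  0.0526  0.0009]]
0z 3z 5z 7z 4x 3x [ 0.6202  0.4738  0.5327  0.4043  0.1431 -0.0055] 0.0712
0z 3z 5z 7z 5x 3x 7x 6x [ 0.4005  0.494   0.4504  0.3359  0.0337 -0.0022 -0.0365 -0.0059] 0.059
0z 1y 2y 3z 4y 5z 6y 7z 3x [ 3.203e-01 -1.060e-02 -1.060e-02  5.297e-01 -3.750e-02  4.207e-01
 -4.000e-04  3.279e-01  0.000e+00] 0.0
0z 1x 3z 3x 5z 5x 7z 6x [ 0.4698 -0.1992  0.5133  0.0743  0.5616  0.0128  0.3567 -0.0221] 0.0668
0z 1x 3z 3x 5z 5x 7z 6x 2y 4y 6y [ 3.203e-01 -0.000e+00  5.297e-01  0.000e+00  4.207e-01 -0.000e+00
  3.279e-01 -0.000e+00 -2.130e-02 -3.750e-02 -4.000e-04] 0.0
0z 2y 3z 4y 5z 6y 7z 7x 7y [ 3.203e-01 -2.130e-02  5.297e-01 -3.750e-02  4.207e-01 -4.000e-04
  3.279e-01 -0.000e+00  0.000e+00] 0.0
```

```bash
cat >> kin.py <<'E'
LO=np.array([-2.91,-.3,-1.5,.17,-1.26,.16,-2.52]);HI=np.array([2.91,2.13,1.42,2.43,4.41,1.93,2.52])
P0=np.array([0,0,.3203]);
def fk(q):
    Rs=rots(q,SG)
    p=P0-.0213*Rs[1][:,1]+.5297*Rs[2][:,2]-.0375*Rs[3][:,1]+.4207*Rs[4][:,2]-.0004*Rs[5][:,1]+.3279*Rs[6][:,2]
    return Rs[6]@F,p
from scipy.optimize import least_squares
rng=np.random.default_rng(0)
def ik(Rt,pt,q0=None,n=12,w=0.02):
    """best-margin solution; returns (margin,q)"""
    best=(-9,None); mid=(LO+HI)/2
    starts=([q0] if q0 is not None else [])+[LO+(HI-LO)*rng.uniform(.1,.9,7) for _ in range(n)]
    for st in starts:
        def f(q):
            Rq,p=fk(q); 
            m=np.minimum(q-LO,HI-q)
            return np.r_[(p-pt)*10,R.from_matrix(Rt.T@Rq).as_rotvec()*3,w*np.maximum(0,.35-m)]
        r=least_squares(f,np.clip(st,LO+1e-3,HI-1e-3),bounds=(LO,HI),max_nfev=120)
        Rq,p=fk(r.x)
        if np.linalg.norm(p-pt)<2e-3 and np.linalg.norm(R.from_matrix(Rt.T@Rq).as_rotvec())<.01:
            mg=np.minimum(r.x-LO,HI-r.x).min()
            if mg>best[0]: best=(mg,r.x)
    return best
E
cat > t.py <<'E'
from kin import *; from h import toolR
m=np.array([.579,0,.155]); az=3.045;c=np.sqrt(.5);a=np.array([c*np.cos(az),c*np.sin(az),c])
x0=toolR(-a,[0,0,1])
for ph in range(0,360,30):
    Rt=x0@R.from_euler('z',ph,degrees=True).as_matrix()
    o=[]
    for k in (.09,-.02):
        mg,q=ik(Rt,m+k*a); o.append((round(mg,3),None if q is None else q.round(2).tolist()))
    print(ph,o)
E
time python3 t.py
```

```text
0 [(-9, None), (np.float64(0.06), [0.26, 0.56, -0.6, 2.37, 2.37, 0.7, 2.18])]
30 [(-9, None), (np.float64(0.077), [0.65, 0.8, -1.16, 2.35, 2.15, 0.99, 2.07])]
60 [(-9, None), (np.float64(0.077), [0.65, 0.8, -1.16, 2.35, 2.15, 0.99, 1.55])]
90 [(-9, None), (np.float64(0.077), [0.65, 0.8, -1.16, 2.35, 2.15, 0.99, 1.02])]
120 [(-9, None), (np.float64(0.076), [0.64, 0.79, -1.14, 2.35, 2.16, 0.97, 0.49])]
150 [(-9, None), (np.float64(0.077), [0.65, 0.8, -1.16, 2.35, 2.15, 0.99, -0.02])]
180 [(-9, None), (np.float64(0.077), [0.65, 0.8, -1.16, 2.35, 2.15, 0.99, -0.55])]
210 [(-9, None), (np.float64(0.077), [0.65, 0.8, -1.16, 2.35, 2.15, 0.99, -1.07])]
240 [(-9, None), (np.float64(0.077), [0.65, 0.8, -1.16, 2.35, 2.15, 0.99, -1.59])]
270 [(-9, None), (np.float64(0.077), [0.65, 0.8, -1.16, 2.35, 2.15, 0.99, -2.12])]
300 [(-9, None), (np.float64(0.068), [0.77, 0.99, -1.39, 2.35, 2.1, 1.19, -2.45])]
330 [(-9, None), (np.float64(0.035), [-0.26, 0.52, 0.05, 2.4, 2.76, 0.56, 2.18])]
real	1m4.420s
user	1m4.000s
sys	0m0.120s
```

```bash
cat > t2.py <<'E'
from kin import *; from h import toolR
m=np.array([.579,0,.155]); az=3.045;c=np.sqrt(.5)
ez=np.array([0,0,1.])
def frame(az,tilt):  # rod/cap axis a with azimuth az leaning tilt from vertical
    h=np.array([np.cos(az),np.sin(az),0]); return h,np.sin(tilt)*h+np.cos(tilt)*ez
def tool(az,ft,flip): # tool pointing down tilted ft forward(away from h)
    h=np.array([np.cos(az),np.sin(az),0]); z=-np.cos(ft)*ez-np.sin(ft)*h
    return toolR(z,(-h if not flip else h))
st=np.array([.473,-.286,.12]); saz=3.33
dish=np.array([.5365,.3123,.031])
for flip in (0,1):
  for ft in (0,15,30):
    t=np.radians(ft); o=[]
    h,a=frame(az,np.pi/4); Rt=tool(az,t,flip)
    for k in (-.005,.09):
        p=m+k*a+.019*Rt[:,2]; mg,q=ik(Rt,p,n=6); o.append(round(mg,2))
    hs,as_=frame(saz,np.pi/4); Rs_=tool(saz,t,flip)
    for k in (.04,.16):
        p=st+k*as_+.019*Rs_[:,2]; o.append(round(ik(Rs_,p,n=6)[0],2))
    for k in (.04,.16): o.append(round(ik(Rt,m+k*a+.019*Rt[:,2],n=6)[0],2))
    d=[]
    for da in range(0,360,60):
        # dish: tool tilted back by 45-t 
        Rd=tool(az+np.radians(da),t-np.pi/4,flip)
        d.append(round(ik(Rd,dish+[0,0,.05]+.019*Rd[:,2],n=4)[0],2))
    l=[]
    for yw in (-1,-.5,0,.5,1):
        Rl=tool(az+yw,t+np.pi/4,flip); l.append(round(ik(Rl,np.array([.5,yw*-.3,.4]),n=4)[0],2))
    print(flip,ft,o,'dish',d,'level',l,flush=True)
E
time python3 t2.py
```

```text
0 0 [np.float64(0.61), np.float64(0.53), np.float64(0.5), np.float64(0.44), np.float64(0.57), np.float64(0.43)] dish [np.float64(0.34), np.float64(0.24), np.float64(0.83), np.float64(0.31), np.float64(0.23), -9] level [np.float64(0.13), -9, np.float64(0.12), np.float64(0.35), np.float64(0.46)]
0 15 [np.float64(0.35), np.float64(0.33), np.float64(0.39), np.float64(0.35), -9, np.float64(0.29)] dish [np.float64(0.59), np.float64(0.57), np.float64(0.79), np.float64(0.4), np.float64(0.35), np.float64(0.03)] level [np.float64(0.11), np.float64(0.12), -9, np.float64(0.01), np.float64(0.41)]
0 30 [np.float64(0.01), np.float64(0.0), np.float64(0.26), np.float64(0.23), np.float64(0.0), np.float64(0.04)] dish [-9, -9, np.float64(0.76), np.float64(0.5), np.float64(0.35), np.float64(0.19)] level [np.float64(0.1), np.float64(0.23), -9, -9, np.float64(0.35)]
1 0 [np.float64(0.65), np.float64(0.54), np.float64(0.52), np.float64(0.35), np.float64(0.6), np.float64(0.48)] dish [np.float64(0.34), np.float64(0.24), np.float64(0.5), -9, -9, np.float64(0.59)] level [np.float64(0.49), np.float64(0.44), np.float64(0.11), -9, -9]
1 15 [np.float64(0.45), np.float64(0.35), np.float64(0.35), np.float64(0.35), np.float64(0.4), np.float64(0.3)] dish [np.float64(0.62), np.float64(0.51), np.float64(0.35), -9, np.float64(0.04), np.float64(0.52)] level [np.float64(0.42), np.float64(0.34), -9, -9, -9]
1 30 [np.float64(0.26), np.float64(0.15), np.float64(0.26), np.float64(0.2), np.float64(0.2), np.float64(0.11)] dish [np.float64(0.88), np.float64(0.77), np.float64(0.36), np.float64(0.34), np.float64(0.35), np.float64(0.53)] level [np.float64(0.35), np.float64(0.23), -9, -9, -9]
real	0m55.301s
user	0m55.698s
sys	0m0.120s
```

Coaxial grasps are out of reach. I recovered the arm's kinematics exactly, and they show a near-vertical tool with level jaws, tilted 15° and with the camera on the robot's side, has good margin throughout. I'll turn the wrist there now.

Call:
{"api": "carry_out", "payload": {"series": [[-0.03, 0, -0.05, 0, 0, -0.185, 0], [-0.06, 0, -0.06, 0, 0, -0.37, 0], [-0.09, 0, -0.06, 0, 0, -0.555, 0], [-0.12, 0, -0.06, 0, 0, -0.74, 0], [-0.12, 0, -0.06, 0, 0, -0.925, 0], [-0.12, 0, -0.06, 0, 0, -1.11, 0], [-0.12, 0, -0.06, 0, 0, -1.295, 0], [-0.12, 0, -0.06, 0, 0, -1.48, 0], [-0.12, 0, -0.06, 0, 0, -1.665, 0], [-0.12, 0, -0.06, 0, 0, -1.85, 0]]}}

```text
clock: 5.03
position: [0.5795, 0.0353, 0.2851]
tool_rot: [2.922, 0.047, 1.301]
force: [0.8, 0.2, -0.2]
grip_width: 0.0857
```

```bash
cat > geo.py <<'E'
from h import *; from kin import fk,ik,LO,HI
ez=np.array([0,0,1.]); c45=np.sqrt(.5)
def ax(az): return np.array([c45*np.cos(az),c45*np.sin(az),c45])
def tool(az,ft,flip=1):
    h=np.array([np.cos(az),np.sin(az),0]); z=-np.cos(ft)*ez-np.sin(ft)*h
    return toolR(z,(-h if not flip else h))
def show(Rt,grasp,back=0.,s=None):
    s=s or telemetry.observe()
    p=np.asarray(grasp)+(.019-back)*Rt[:,2]; sh,rv=rel(Rt,p,s)
    print('shift',sh.round(4),'turn',rv.round(4),'|',np.linalg.norm(rv).round(3),'target tcp',p.round(4))
M=np.array([.579,0,.155]); AZ=3.045
E
python3 rec.py
python3 - <<'E'
from geo import *
Rt=tool(AZ,np.radians(15)); show(Rt,M+.001*ax(AZ),.12)
E
```

```text
5.025 [-0.037  0.313 -0.267  1.811  0.306  0.885 -0.726] [0.5795 0.0353 0.2851] [2.922 0.047 1.301]
shift [-0.0373 -0.0244  0.029 ] turn [-0.106   0.0326 -1.7265] | 1.73 target tcp [0.5523 0.0026 0.2533]
```

Call:
{"api": "carry_out", "payload": {"series": [[-0.008, -0.004, -0.01, -0.01, 0.003, -0.18, 0], [-0.016, -0.008, -0.01, -0.02, 0.006, -0.36, 0], [-0.024, -0.012, 0, -0.03, 0.01, -0.54, 0], [-0.037, -0.016, 0, -0.04, 0.013, -0.72, 0], [-0.037, -0.024, 0, -0.055, 0.016, -0.9, 0], [-0.037, -0.024, 0, -0.066, 0.02, -1.08, 0], [-0.037, -0.024, 0, -0.08, 0.024, -1.26, 0], [-0.037, -0.024, 0, -0.09, 0.028, -1.44, 0], [-0.037, -0.024, 0, -0.1, 0.03, -1.6, 0], [-0.037, -0.024, 0, -0.106, 0.033, -1.727, 0]]}}

```text
clock: 6.28
position: [0.5468, 0.0058, 0.2816]
tool_rot: [3.141, 0.262, 3.044]
force: [0.4, 0.3, -0.4]
grip_width: 0.0852
```

Call:
{"api": "carry_out", "payload": {"series": [[0, 0, 0, 0, 0, 0, 0]]}}

```text
clock: 6.4
position: [0.5469, 0.0056, 0.2815]
tool_rot: [3.14, 0.262, 3.038]
force: [-0.3, 0.0, 0.3]
grip_width: 0.0856
```

```bash
python3 rec.py
python3 - <<'E'
from geo import *
s=telemetry.observe(); im,d=imaging.grab_frame('wrist'); np.savez('/tmp/w1.npz',im=im,d=d,E=extr('wrist',s)); cv2.imwrite('pics/w1.png',im)
E
```

```text
6.4 [ 0.339  0.257 -0.593  1.939  0.327  0.762  1.034] [0.5469 0.0056 0.2815] [3.14  0.262 3.038]
```

View pics/w1.png

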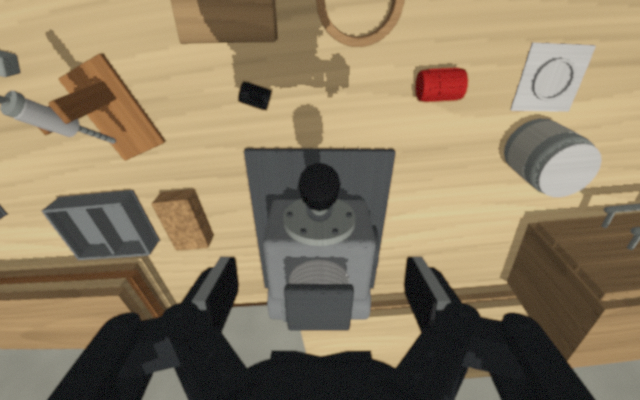

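The wrist view shows the cap at (320,187), centred between the jaws, and the dish at (552,77). I'll refit both from this view.

Run:
```python
from geo import *; from fit import cyl_axis, least_squares
z=np.load('/tmp/w1.npz'); im=z['im'].astype(int);E=z['E'];W=cloud('wrist',z['d'],E); ok=~np.isnan(W[...,0])
C=W[ok&(im.max(-1)<45)&(np.linalg.norm(W-np.array([.58,.0,.15]),axis=-1)<.05)]
print(len(C),C.mean(0).round(4))
def sd(p):
    m,a=cyl_axis(p); m=m+[0,0,p[3]]
    q=C-m;t=q@a;r=np.linalg.norm(q-t[:,None]*a,axis=1)
    dr=r-.019;dt=np.abs(t+.007)-.027
    return np.where((dr<0)&(dt<0),np.maximum(dr,dt),np.hypot(np.maximum(dr,0),np.maximum(dt,0)))
f=least_squares(lambda p:np.r_[sd(p),(p[2]-3.045)*.5],[.579,0,3.045,0],loss='soft_l1',f_scale=.002);print(f.x.round(4),np.sqrt((sd(f.x)**2).mean()))
# dish corners
g=im[:130,500:610].astype(np.uint8)
mask=((im[...,0]>150)&(im.max(-1)-im.min(-1)<30)).astype(np.uint8); mask[:, :505]=0; mask[115:]=0; mask[:30]=0
ctr,_=cv2.findContours(mask,0,2); c=max(ctr,key=cv2.contourArea); box=cv2.minAreaRect(c); ap=cv2.approxPolyDP(c,4,True).reshape(-1,2); print(ap.tolist())
if len(ap)==4:
    w=ray_plane('wrist',ap,E,.003); print(w.round(4),w.mean(0).round(4))
hsv=W[60:95,535:570]; rim=hsv[(hsv[...,2]>.0075)]; print('rim pts',len(rim),rim.mean(0).round(4))
# bench level check
print('bench z',np.nanmedian(W[20:60,100:170,2]).round(4))
k=cv2.resize(im[30:120,500:610].astype(np.uint8),None,fx=5,fy=5); cv2.imwrite('pics/d1.png',k)
```

```text
1497 [0.5708 0.0019 0.1665]
[ 5.7960e-01  7.0000e-04  3.0436e+00 -2.7000e-03] 0.0006693446480844834
[[533, 43], [511, 109], [568, 110], [594, 46]]
[[0.4924 0.2739 0.003 ]
 [0.5743 0.2652 0.003 ]
 [0.5824 0.3479 0.003 ]
 [0.5008 0.355  0.003 ]] [0.5374 0.3105 0.003 ]
rim pts 198 [0.5319 0.3023 0.009 ]
bench z -0.0005
```

View pics/d1.png

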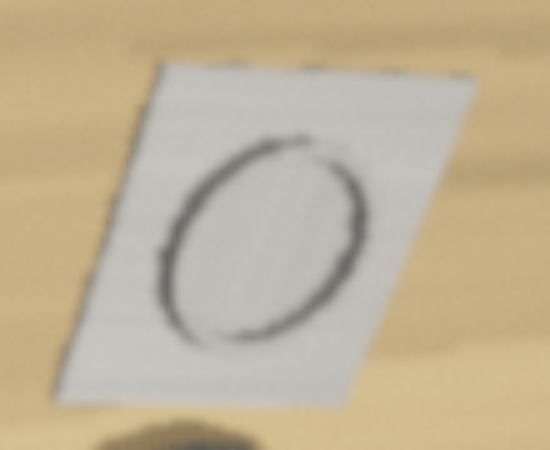

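Run:
```python
from geo import *
M=np.array([.579,.0005,.154]); Rt=tool(AZ,np.radians(15)); show(Rt,M+.002*ax(AZ),.0)
```

```text
shift [ 0.0027 -0.002   0.1489] turn [-0.0002  0.0004 -0.009 ] | 0.009 target tcp [5.825e-01 2.000e-04 1.371e-01]
```

Call:
{"api": "carry_out", "payload": {"series": [[0.003, -0.002, 0.04, 0, 0, 0, 0], [0.003, -0.002, 0.08, 0, 0, 0, 0], [0.003, -0.002, 0.115, 0, 0, -0.005, 0], [0.003, -0.002, 0.135, 0, 0, -0.009, 0], [0.003, -0.002, 0.149, 0, 0, -0.009, 0], [0.003, -0.002, 0.149, 0, 0, -0.009, 0]]}}

```text
clock: 7.2
position: [0.5821, 0.0007, 0.1365]
tool_rot: [-3.141, 0.261, 3.047]
force: [-0.0, 0.3, 1.2]
grip_width: 0.0852
```

```bash
python3 rec.py
python3 - <<'E'
from geo import *
for n in ['wrist','side']:
    im,d=imaging.grab_frame(n); cv2.imwrite(f'pics/{n}2.png',im)
    if n=='side': cv2.imwrite('pics/side2c.png',cv2.resize(im[120:280,150:350],None,fx=4,fy=3.7))
E
```

```text
7.2 [ 0.191  0.504 -0.43   2.008  0.608  0.485  0.795] [0.5821 0.0007 0.1365] [-3.141  0.261  3.047]
```

View pics/wrist2.png

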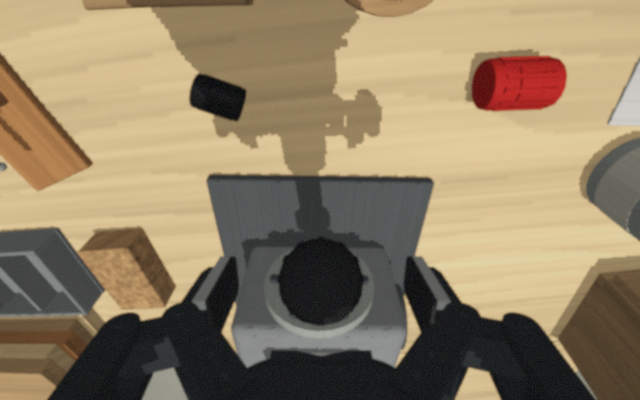

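View pics/side2c.png

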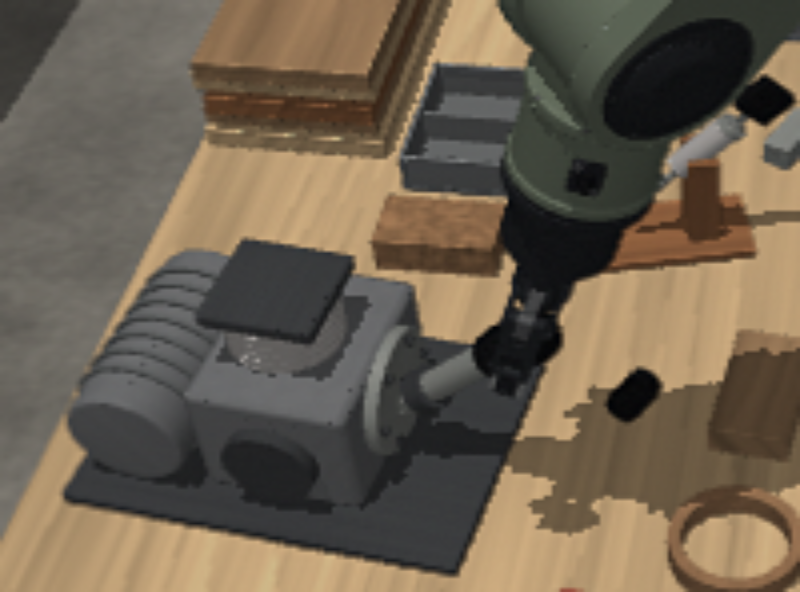

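The cap at (320,280) is centred between the open fingers, and the side view shows the fingers level with it. I'll close now.

Call:
{"api": "carry_out", "payload": {"series": [[0, 0, 0, 0, 0, 0, 255], [0, 0, 0, 0, 0, 0, 255], [0, 0, 0, 0, 0, 0, 255], [0, 0, 0, 0, 0, 0, 255], [0, 0, 0, 0, 0, 0, 255], [0, 0, 0, 0, 0, 0, 255], [0, 0, 0, 0, 0, 0, 255]], "force": 40}}

```text
clock: 8.18
position: [0.5824, 0.0004, 0.1375]
tool_rot: [-3.14, 0.263, 3.048]
force: [-4.2, -1.0, 8.6]
grip_width: 0.0369
```

Run:
```python
from geo import *
s=telemetry.observe(); T=T_tool(s)
a=ax(AZ); print(s['grip_width'],s['force'].round(2),s['moment'].round(2),'axis in tool',(T[:3,:3].T@a).round(4), s['position'].round(4))
```

```text
0.036910217872910114 [-4.17 -0.96  8.62] [-0.13  0.64 -0.04] axis in tool [ 0.4989  0.0014 -0.8666] [5.824e-01 4.000e-04 1.375e-01]
```

Call:
{"api": "carry_out", "payload": {"series": [[0.004, 0, -0.007, 0, 0, 0, 255], [0.009, 0, -0.0155, 0, 0, 0, 255], [0.0145, 0, -0.025, 0, 0, 0, 255], [0.02, 0, -0.0346, 0, 0, 0, 255], [0.0275, 0, -0.0476, 0, 0, 0, 255], [0.035, 0, -0.0606, 0, 0, 0, 255], [0.0425, 0, -0.0736, 0, 0, 0, 255]]}}

```text
clock: 9.05
position: [0.5216, 0.0062, 0.1979]
tool_rot: [-3.141, 0.262, 3.048]
force: [0.1, 0.1, -0.3]
grip_width: 0.0367
```

```bash
python3 rec.py
python3 - <<'E'
from geo import *
s=telemetry.observe(); print(s['force'].round(2),s['grip_width'])
im,d=imaging.grab_frame('side'); cv2.imwrite('pics/side3c.png',cv2.resize(im[120:280,150:350],None,fx=4,fy=3.7))
E
```

```text
9.05 [ 0.271  0.328 -0.533  2.098  0.478  0.555  0.877] [0.5216 0.0062 0.1979] [-3.141  0.262  3.048]
[ 0.14  0.12 -0.34] 0.0367446260757783
```

View pics/side3c.png

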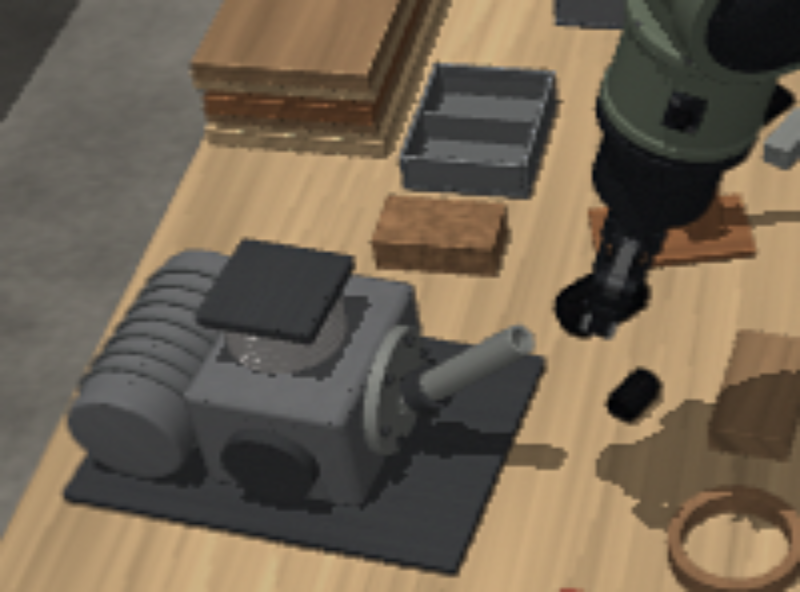

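The cap is off and held, with the tube mouth visible at about side-crop (520,340). I'll check the tin's position for clearance at the dish and confirm how the cap sits in the hand.

Run:
```python
from geo import *
# tin from initial side + w1
for n,f in (('side','/tmp/side0.npz'),('wrist','/tmp/w1.npz')):
    z=np.load(f); E=extr('side') if n=='side' else z['E']; W=cloud(n,z['d'],E)
    m=(W[...,2]>.07)&(W[...,2]<.095)&(W[...,1]>.2)&(W[...,1]<.36)&(W[...,0]>.5)&(W[...,0]<.75)
    P=W[m]; print(n,len(P),P.min(0).round(3),P.max(0).round(3),((P.min(0)+P.max(0))/2).round(3))
z=np.load('/tmp/side0.npz');W=cloud('side',z['d'],extr('side'));m=(W[...,2]>.012)&(W[...,1]>.3)&(W[...,1]<.5)&(W[...,0]>.2)&(W[...,0]<.52);P=W[m];print('scr',P.min(0).round(3),P.max(0).round(3))
s=telemetry.observe(); im,d=imaging.grab_frame('wrist'); E=extr('wrist',s); W=cloud('wrist',d,E)
cv2.imwrite('pics/w3.png',im)
T=T_tool(s); L=(W-T[:3,3])@T[:3,:3]
ok=~np.isnan(L[...,0])&(np.abs(L[...,1])<.0165)&(L[...,2]>-.06)&(L[...,2]<.03)&(np.abs(L[...,0])<.045)
C=L[ok]; print(len(C))
from scipy.optimize import least_squares
def sd(p):
    a=np.array([np.sin(p[0])*np.cos(p[1]),np.sin(p[1]),-np.cos(p[0])*np.cos(p[1])]); q=C-p[2:5]; t=q@a; r=np.linalg.norm(q-t[:,None]*a,axis=1)
    dr=r-.019;dt=np.abs(t)-.027
    return np.where((dr<0)&(dt<0),np.maximum(dr,dt),np.hypot(np.maximum(dr,0),np.maximum(dt,0)))
f=least_squares(sd,[np.pi/6,0,-.0047,0,-.0117],loss='soft_l1',f_scale=.002)
print(f.x.round(4),np.sqrt((sd(f.x)**2).mean()))
```

```text
side 900 [0.592 0.273 0.07 ] [0.674 0.352 0.091] [0.633 0.313 0.081]
wrist 3139 [0.591 0.268 0.07 ] [0.67  0.348 0.086] [0.631 0.308 0.078]
scr [0.296 0.3   0.012] [0.52  0.396 0.03 ]
5526
[ 5.203e-01  7.900e-03 -4.900e-03  2.000e-04 -9.000e-03] 0.0006470230465118316
```

View pics/w3.png

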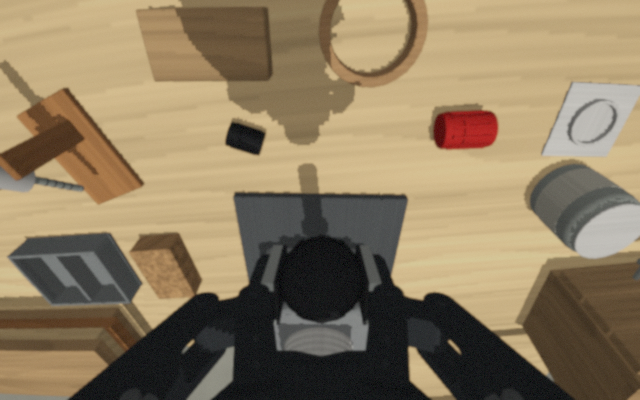

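```bash
cat > t3.py <<'E'
from geo import *
c=np.array([-.0048,0,-.0105]); q0=telemetry.observe()['qpos']
for da in (-100,-80,-60,60,75,90,105,120,135):
    Rd=tool(AZ+np.radians(da),np.radians(-30)); o=[]
    for z in (.031,.10):
        mg,q=ik(Rd,np.array([.537,.3113,z])-Rd@c,q0=q0,n=0 if False else 4); o.append((round(mg,2),None if q is None else q.round(2).tolist()))
    print(da,o)
E
python3 t3.py
```

```text
-100 [(np.float64(0.35), [0.33, 1.11, -1.14, 1.97, 1.4, 0.51, -1.83]), (np.float64(0.34), [0.34, 0.96, -1.16, 1.96, 1.12, 0.5, -1.65])]
-80 [(np.float64(0.39), [0.32, 1.12, -1.11, 1.84, 0.88, 0.57, -1.0]), (np.float64(0.35), [0.35, 1.0, -1.15, 1.83, 0.71, 0.62, -0.91])]
-60 [(np.float64(0.54), [0.22, 1.07, -0.95, 1.7, 0.43, 0.7, -0.29]), (np.float64(0.57), [0.1, 0.86, -0.73, 1.7, 0.01, 0.73, -0.01])]
60 [(np.float64(0.55), [-0.56, 1.03, -0.24, 1.28, 0.32, 1.38, 1.64]), (np.float64(0.52), [-0.76, 0.95, 0.14, 1.29, 0.03, 1.41, 1.86])]
75 [(np.float64(0.59), [-0.75, 1.0, 0.03, 1.35, 0.22, 1.26, 1.93]), (np.float64(0.54), [-0.67, 0.91, -0.12, 1.34, 0.32, 1.39, 1.88])]
90 [(np.float64(0.62), [-0.61, 0.98, -0.29, 1.42, 0.57, 1.27, 1.9]), (np.float64(0.52), [-0.53, 0.91, -0.45, 1.41, 0.63, 1.41, 1.87])]
105 [(np.float64(0.57), [-0.45, 1.01, -0.63, 1.51, 0.92, 1.36, 1.88]), (np.float64(0.49), [-0.42, 0.92, -0.68, 1.5, 0.88, 1.44, 1.93])]
120 [(np.float64(0.48), [-0.53, 0.94, -0.51, 1.63, 0.96, 1.19, 2.04]), (np.float64(0.43), [-0.48, 0.85, -0.59, 1.62, 0.93, 1.29, 2.09])]
135 [(np.float64(0.35), [-0.6, 0.88, -0.4, 1.74, 1.03, 1.02, 2.17]), (np.float64(0.35), [-0.37, 0.87, -0.78, 1.72, 1.14, 1.3, 2.17])]
```

```bash
cat > t4.py <<'E'
from geo import *
import sys
from scipy.spatial.transform import Slerp
c=np.array([-.0048,0,-.0105]); s=telemetry.observe(); T=T_tool(s)
Rd=tool(AZ+np.pi/2,np.radians(-30)); z=float(sys.argv[1])
p=np.array([.537,.3113,z])-Rd@c
sh,rv=rel(Rd,p,s); print('final',sh.round(4),rv.round(4),np.linalg.norm(rv),np.degrees(np.linalg.norm(rv)))
print('cap now',(T[:3,3]+T[:3,:3]@c).round(4),'axis',(T[:3,:3]@[.5,0,-.866]).round(4))
if len(sys.argv)>2:
    N=int(sys.argv[2]); lift=float(sys.argv[3])
    for i in range(1,N+1):
        f=i/N; f=f*f*(3-2*f); w=T[:3,3]+(p-T[:3,3])*f+np.array([0,0,lift*4*(i/N)*(1-i/N)])
        print(np.r_[T[:3,:3].T@(w-T[:3,3]),rv*f].round(3).tolist())
E
python3 t4.py .11 20 .05
```

```text
final [0.0377 0.296  0.0879] [ 0.2064  0.6153 -1.5877] 1.7152636042205436 98.27736527423517
cap now [0.5238 0.006  0.2098] axis [-0.7054  0.0669  0.7057]
[-0.002, 0.002, -0.009, 0.001, 0.004, -0.012]
[-0.004, 0.008, -0.015, 0.006, 0.017, -0.044]
[-0.004, 0.018, -0.019, 0.013, 0.037, -0.096]
[-0.004, 0.031, -0.022, 0.021, 0.064, -0.165]
[-0.004, 0.046, -0.022, 0.032, 0.096, -0.248]
[-0.003, 0.064, -0.022, 0.045, 0.133, -0.343]
[-0.001, 0.083, -0.019, 0.058, 0.173, -0.447]
[0.001, 0.104, -0.015, 0.073, 0.217, -0.559]
[0.003, 0.126, -0.01, 0.088, 0.262, -0.675]
[0.006, 0.148, -0.004, 0.103, 0.308, -0.794]
[0.009, 0.17, 0.003, 0.119, 0.354, -0.913]
[0.012, 0.192, 0.011, 0.134, 0.399, -1.029]
[0.015, 0.213, 0.019, 0.148, 0.442, -1.14]
[0.019, 0.232, 0.028, 0.162, 0.482, -1.245]
[0.022, 0.25, 0.038, 0.174, 0.519, -1.34]
[0.025, 0.265, 0.048, 0.185, 0.551, -1.423]
[0.029, 0.278, 0.058, 0.194, 0.578, -1.491]
[0.032, 0.288, 0.068, 0.201, 0.598, -1.543]
[0.035, 0.294, 0.078, 0.205, 0.611, -1.576]
[0.038, 0.296, 0.088, 0.206, 0.615, -1.588]
```

Call:
{"api": "carry_out", "payload": {"series": [[-0.004, 0.008, -0.015, 0.006, 0.017, -0.044, 255], [-0.004, 0.025, -0.021, 0.017, 0.05, -0.13, 255], [-0.004, 0.046, -0.022, 0.032, 0.096, -0.248, 255], [-0.002, 0.074, -0.021, 0.052, 0.153, -0.395, 255], [0.001, 0.104, -0.015, 0.073, 0.217, -0.559, 255], [0.004, 0.137, -0.007, 0.096, 0.285, -0.735, 255], [0.009, 0.17, 0.003, 0.119, 0.354, -0.913, 255], [0.012, 0.192, 0.011, 0.134, 0.399, -1.029, 255], [0.015, 0.213, 0.019, 0.148, 0.442, -1.14, 255], [0.019, 0.232, 0.028, 0.162, 0.482, -1.245, 255]]}}

```text
clock: 10.4
position: [0.5332, 0.2389, 0.1641]
tool_rot: [-3.027, -0.371, -2.034]
force: [-0.4, -0.8, 0.5]
grip_width: 0.037
```

```bash
python3 rec.py; python3 t4.py .11
```

```text
10.4 [-0.225  0.773 -0.723  1.552  0.685  1.407  1.556] [0.5332 0.2389 0.1641] [-3.027 -0.371 -2.034]
final [-0.0757  0.0295  0.0326] [ 0.0454  0.1317 -0.3388] 0.36632582792678425 20.988923866840366
cap now [0.5358 0.2469 0.1721] axis [-0.1576 -0.0937  0.983 ]
```

Call:
{"api": "carry_out", "payload": {"series": [[-0.025, 0.01, 0.007, 0.015, 0.045, -0.113, 255], [-0.05, 0.02, 0.018, 0.03, 0.09, -0.226, 255], [-0.07, 0.028, 0.029, 0.042, 0.122, -0.31, 255], [-0.0757, 0.0295, 0.0326, 0.0454, 0.1317, -0.3388, 255], [-0.0757, 0.0295, 0.0326, 0.0454, 0.1317, -0.3388, 255]]}}

```text
clock: 11.02
position: [0.5362, 0.3009, 0.1039]
tool_rot: [-3.14, -0.522, -1.672]
force: [0.7, -0.7, -0.4]
grip_width: 0.0372
```

```bash
python3 rec.py; python3 t4.py .031
python3 - <<'E'
from geo import *
s=telemetry.observe(); print(s['force'].round(2))
im,d=imaging.grab_frame('wrist'); cv2.imwrite('pics/w4.png',im); np.savez('/tmp/w4.npz',im=im,d=d,E=extr('wrist',s))
im,d=imaging.grab_frame('side'); np.savez('/tmp/s4.npz',im=im,d=d); cv2.imwrite('pics/s4.png',cv2.resize(im[240:400,180:380],None,fx=4,fy=3.7))
E
```

```text
11.025 [-0.386  0.96  -0.714  1.401  0.792  1.542  1.769] [0.5362 0.3009 0.1039] [-3.14  -0.522 -1.672]
final [-0.0406  0.0004  0.0685] [ 0.0006  0.0013 -0.0043] 0.004521994020395418 0.25909117235205253
cap now [0.5371 0.3103 0.1106] axis [-0.0018 -0.0011  1.    ]
[ 0.72 -0.75 -0.43]
```

View pics/w4.png

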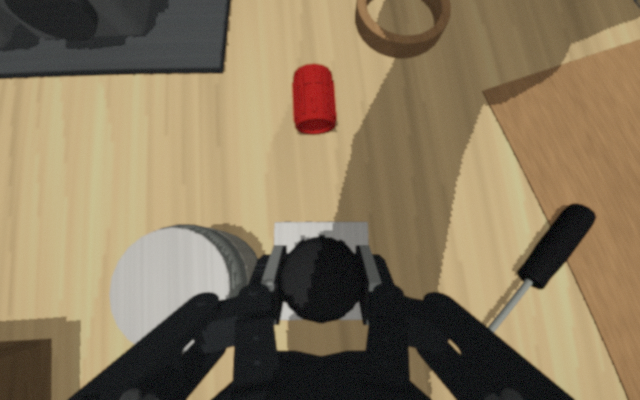

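View pics/s4.png

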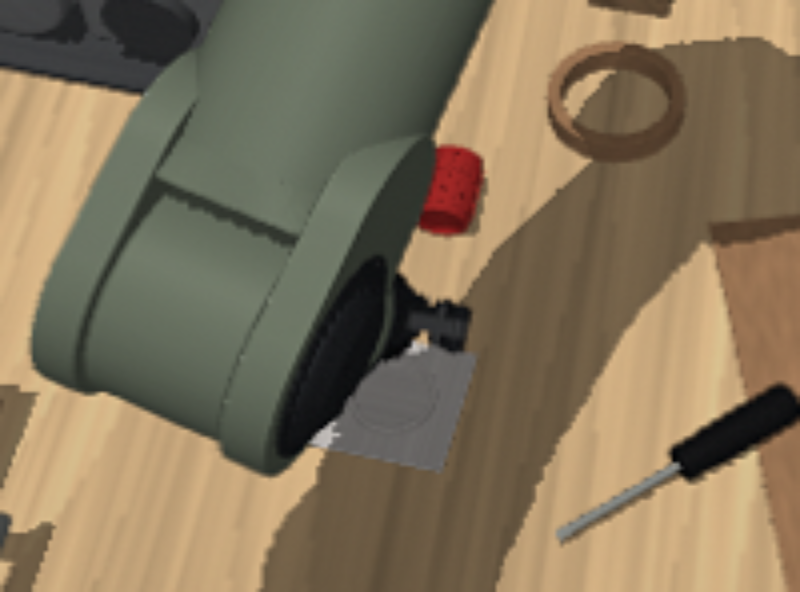

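Run:
```python
from geo import *
z=np.load('/tmp/w4.npz'); w=ray_plane('wrist',[(275,223),(368,223)],z['E'],.003); print(w.round(4), w.mean(0), np.linalg.norm(w[0]-w[1]))
e=w[1]-w[0]; e/=np.linalg.norm(e); n=np.array([-e[1],e[0],0]); 
for sg in (1,-1): print((w.mean(0)+sg*n*.0425).round(4))
```

```text
[[0.5754 0.2668 0.003 ]
 [0.4915 0.2753 0.003 ]] [0.53344755 0.27102503 0.003     ] 0.08428820604899116
[0.5292 0.2287 0.003 ]
[0.5377 0.3133 0.003 ]
```

Call:
{"api": "carry_out", "payload": {"series": [[-0.0105, 0.0001, 0.017, 0, 0.001, -0.004, 255], [-0.021, 0.0002, 0.034, 0, 0.001, -0.004, 255], [-0.0295, 0.0003, 0.048, 0, 0.001, -0.004, 255], [-0.035, 0.0004, 0.057, 0, 0.001, -0.004, 255], [-0.0385, 0.0004, 0.063, 0, 0.001, -0.004, 255], [-0.04, 0.0004, 0.0655, 0, 0.001, -0.004, 255], [-0.04, 0.0004, 0.0655, 0, 0.001, -0.004, 255]]}}

```text
clock: 12.0
position: [0.5362, 0.3033, 0.0277]
tool_rot: [3.141, -0.523, -1.667]
force: [-0.1, 0.2, -0.3]
grip_width: 0.037
```

```bash
python3 rec.py; python3 t4.py .031
python3 - <<'E'
from geo import *
print(telemetry.observe()['force'].round(2))
E
```

```text
12.0 [-0.404  1.059 -0.684  1.408  0.844  1.458  1.726] [0.5362 0.3033 0.0277] [ 3.141 -0.523 -1.667]
final [-0.0005  0.      0.0036] [-0.0001  0.0005  0.0004] 0.0006488505005907097 0.0371763952187984
cap now [0.5371 0.3126 0.0344] axis [ 1.e-04 -6.e-04  1.e+00]
[-0.13  0.17 -0.29]
```

Call:
{"api": "carry_out", "payload": {"series": [[-0.0005, 0, 0.0009, 0, 0, 0, 255], [-0.001, 0, 0.0017, 0, 0, 0, 255], [-0.0015, 0, 0.0026, 0, 0, 0, 255]]}}

```text
clock: 12.38
position: [0.5363, 0.3032, 0.0247]
tool_rot: [3.142, -0.523, -1.667]
force: [1.1, 0.7, 10.2]
grip_width: 0.037
```

Call:
{"api": "carry_out", "payload": {"series": [[-0.0004, 0, 0.0007, 0, 0, 0, 255], [-0.0008, 0, 0.0013, 0, 0, 0, 255]]}}

```text
clock: 12.62
position: [0.5364, 0.3033, 0.0245]
tool_rot: [-3.141, -0.524, -1.668]
force: [-2.8, -1.3, 23.7]
grip_width: 0.037
```

Contact came at a cap height of 0.031 m, which means it is on the dish floor and not on the rim. I'll ease off and open part way, because the tin is close.

Call:
{"api": "carry_out", "payload": {"series": [[0.0006, 0, -0.001, 0, 0, 0, 255], [0.0006, 0, -0.001, 0, 0, 0, 110], [0.0006, 0, -0.001, 0, 0, 0, 110], [0.0006, 0, -0.001, 0, 0, 0, 110], [0.0006, 0, -0.001, 0, 0, 0, 110]]}}

```text
clock: 13.25
position: [0.536, 0.3032, 0.024]
tool_rot: [3.141, -0.523, -1.666]
force: [-3.7, 1.3, 1.1]
grip_width: 0.0487
```

```bash
python3 rec.py
python3 - <<'E'
from geo import *
s=telemetry.observe();print(s['force'].round(2),s['grip_width'])
im,d=imaging.grab_frame('wrist'); cv2.imwrite('pics/w5.png',im)
E
```

```text
13.25 [-0.405  1.064 -0.682  1.408  0.847  1.455  1.724] [0.536  0.3032 0.024 ] [ 3.141 -0.523 -1.666]
[-3.73  1.31  1.07] 0.04867366860456646
```

View pics/w5.png

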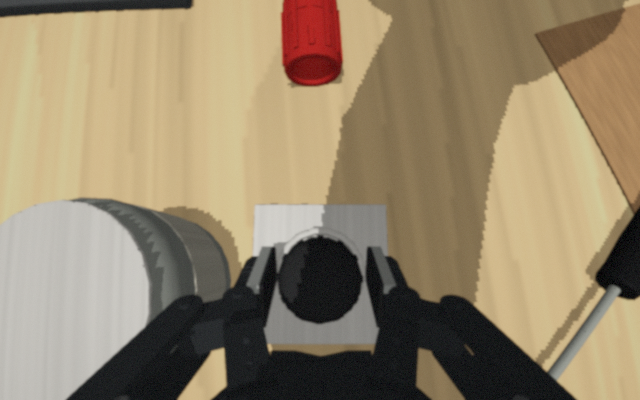

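The cap stands in the dish at (320,280) and is released. A small sideways force suggests a knuckle is touching the tin, so I'll narrow the jaws slightly, shift away from the tin and retreat along the tool axis.

Call:
{"api": "carry_out", "payload": {"series": [[0, 0.001, 0, 0, 0, 0, 125], [0, 0.0015, 0, 0, 0, 0, 125]]}}

```text
clock: 13.55
position: [0.5349, 0.3032, 0.0242]
tool_rot: [-3.141, -0.523, -1.667]
force: [-0.2, -0.3, -0.2]
grip_width: 0.0434
```

Call:
{"api": "carry_out", "payload": {"series": [[0, 0, -0.01, 0, 0, 0, 125], [0, 0, -0.03, 0, 0, 0, 125], [0, 0, -0.06, 0, 0, 0, 125], [0, 0, -0.1, 0, 0, 0, 125], [0, 0, -0.14, 0, 0, 0, 125]]}}

```text
clock: 14.18
position: [0.5413, 0.3744, 0.148]
tool_rot: [3.141, -0.522, -1.667]
force: [0.7, 0.1, -1.0]
grip_width: 0.0436
```

```bash
python3 rec.py
python3 - <<'E'
from geo import *
s=telemetry.observe();print(s['force'].round(2),s['grip_width'])
im,d=imaging.grab_frame('wrist'); cv2.imwrite('pics/w6.png',im); E=extr('wrist',s); W=cloud('wrist',d,E)
m=(W[...,2]>.05)&(np.linalg.norm(W[...,:2]-[.537,.312],axis=-1)<.04); P=W[m];print('cap top',np.median(P,0).round(4), P[:,2].max())
m=(W[...,2]>.075)&(W[...,2]<.095)&(np.linalg.norm(W[...,:2]-[.632,.31],axis=-1)<.06);P=W[m];print('tin',((P.min(0)+P.max(0))/2).round(4))
E
```

```text
14.175 [-0.495  0.983 -0.718  1.201  0.761  1.684  1.807] [0.5413 0.3744 0.148 ] [ 3.141 -0.522 -1.667]
[ 0.71  0.09 -0.96] 0.04364347335831641
cap top [0.5387 0.3135 0.0573] 0.05963915702941547
tin [0.6337 0.3119 0.0808]
```

View pics/w6.png

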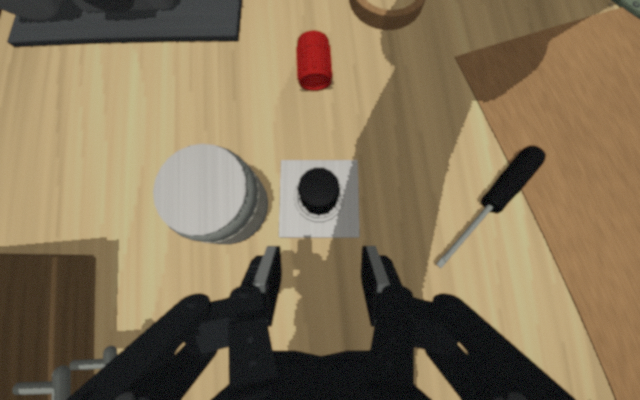

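The cap stands upright in the dish, with its top at z = 0.058 m as expected, and the tin has not visibly moved. Next is the rod.

```bash
cat > path.py <<'E'
from geo import *
def path(Rt,p,N,lift,jaw,s=None):
    s=s or telemetry.observe(); T=T_tool(s); sh,rv=rel(Rt,p,s)
    print('final',sh.round(4),rv.round(4),np.linalg.norm(rv).round(3),'q',s['qpos'].round(2))
    for i in range(1,N+1):
        f=i/N; f=f*f*(3-2*f); w=T[:3,3]+(p-T[:3,3])*f+np.array([0,0,lift*4*(i/N)*(1-i/N)])
        print(np.r_[T[:3,:3].T@(w-T[:3,3]),rv*f].round(3).tolist()+[jaw])
E
python3 - <<'E'
from path import *
st=np.array([.473,-.286,.12]); saz=3.33
Rt=tool(saz,0.); g=st+.04*ax(saz); p=g+Rt[:,2]*(.019-.15)
print(p,ik(Rt,p,n=5))
path(Rt,p,20,.08,0)
E
```

```text
[ 0.44521625 -0.29129749  0.27928427] (np.float64(0.5387020661241919), array([ 0.96659798,  0.38191209, -0.65682987,  1.76206202,  0.26015652,
        1.08583657,  1.98129793]))
final [0.65   0.0324 0.2233] [-0.3339 -0.4415  1.257 ] 1.374 q [-0.5   0.98 -0.72  1.19  0.76  1.69  1.81]
[0.012, 0.0, -0.012, -0.002, -0.003, 0.009, 0]
[0.032, 0.001, -0.019, -0.009, -0.012, 0.035, 0]
[0.06, 0.002, -0.022, -0.02, -0.027, 0.076, 0]
[0.093, 0.003, -0.021, -0.035, -0.046, 0.131, 0]
[0.131, 0.005, -0.017, -0.052, -0.069, 0.196, 0]
[0.174, 0.007, -0.01, -0.072, -0.095, 0.272, 0]
[0.219, 0.009, -0.0, -0.094, -0.124, 0.354, 0]
[0.267, 0.011, 0.012, -0.118, -0.155, 0.442, 0]
[0.316, 0.014, 0.026, -0.142, -0.188, 0.535, 0]
[0.365, 0.016, 0.042, -0.167, -0.221, 0.629, 0]
[0.413, 0.018, 0.059, -0.192, -0.254, 0.722, 0]
[0.459, 0.021, 0.078, -0.216, -0.286, 0.815, 0]
[0.503, 0.023, 0.097, -0.24, -0.317, 0.903, 0]
[0.543, 0.025, 0.117, -0.262, -0.346, 0.986, 0]
[0.578, 0.027, 0.136, -0.282, -0.372, 1.061, 0]
[0.608, 0.029, 0.156, -0.299, -0.396, 1.126, 0]
[0.631, 0.03, 0.174, -0.314, -0.415, 1.181, 0]
[0.646, 0.031, 0.192, -0.325, -0.429, 1.222, 0]
[0.653, 0.032, 0.208, -0.331, -0.438, 1.248, 0]
[0.65, 0.032, 0.223, -0.334, -0.441, 1.257, 0]
```

Call:
{"api": "carry_out", "payload": {"series": [[0.02, 0.001, -0.016, -0.005, -0.007, 0.02, 60], [0.06, 0.002, -0.024, -0.02, -0.027, 0.076, 0], [0.11, 0.004, -0.022, -0.043, -0.057, 0.163, 0], [0.155, 0.006, -0.015, -0.062, -0.082, 0.234, 0], [0.2, 0.008, -0.005, -0.083, -0.11, 0.313, 0], [0.245, 0.01, 0.006, -0.106, -0.14, 0.398, 0], [0.29, 0.012, 0.019, -0.13, -0.172, 0.488, 0], [0.34, 0.015, 0.034, -0.155, -0.205, 0.582, 0], [0.39, 0.017, 0.05, -0.18, -0.238, 0.676, 0], [0.436, 0.019, 0.068, -0.204, -0.27, 0.769, 0]]}}

```text
clock: 15.48
position: [0.483, -0.036, 0.3061]
tool_rot: [-3.052, -0.199, -2.477]
force: [1.6, -0.1, 0.1]
grip_width: 0.0857
```

```bash
python3 rec.py
python3 - <<'E'
from path import *
st=np.array([.473,-.286,.12]); saz=3.33
Rt=tool(saz,0.); g=st+.04*ax(saz); p=g+Rt[:,2]*(.019-.15)
path(Rt,p,9,.02,0)
E
```

```text
15.475 [ 0.387  0.344 -0.712  1.772  0.391  1.289  1.787] [ 0.483  -0.036   0.3061] [-3.052 -0.199 -2.477]
final [ 0.1782 -0.1712  0.0788] [-0.1348 -0.1737  0.4836] 0.531 q [ 0.39  0.34 -0.71  1.77  0.39  1.29  1.79]
[0.008, -0.007, -0.005, -0.005, -0.006, 0.017, 0]
[0.025, -0.023, -0.004, -0.017, -0.022, 0.061, 0]
[0.05, -0.046, 0.003, -0.035, -0.045, 0.125, 0]
[0.078, -0.073, 0.014, -0.056, -0.072, 0.202, 0]
[0.108, -0.102, 0.027, -0.079, -0.101, 0.282, 0]
[0.136, -0.128, 0.041, -0.1, -0.129, 0.358, 0]
[0.158, -0.151, 0.055, -0.118, -0.152, 0.423, 0]
[0.174, -0.166, 0.068, -0.13, -0.168, 0.467, 0]
[0.178, -0.171, 0.079, -0.135, -0.174, 0.484, 0]
```

Call:
{"api": "carry_out", "payload": {"series": [[0.018, -0.016, -0.004, -0.012, -0.016, 0.044, 0], [0.05, -0.046, 0.003, -0.035, -0.045, 0.125, 0], [0.08, -0.075, 0.014, -0.056, -0.072, 0.202, 0], [0.108, -0.102, 0.027, -0.079, -0.101, 0.282, 0], [0.136, -0.128, 0.041, -0.1, -0.129, 0.358, 0], [0.158, -0.151, 0.055, -0.118, -0.152, 0.423, 0], [0.174, -0.166, 0.068, -0.13, -0.168, 0.467, 0], [0.178, -0.171, 0.079, -0.135, -0.174, 0.484, 0], [0.178, -0.171, 0.079, -0.135, -0.174, 0.484, 0]]}}

```text
clock: 16.6
position: [0.4459, -0.2894, 0.2775]
tool_rot: [3.141, -0.003, -2.95]
force: [0.1, 0.9, 0.1]
grip_width: 0.0852
```

```bash
python3 rec.py
python3 - <<'E'
from geo import *
s=telemetry.observe();im,d=imaging.grab_frame('wrist'); cv2.imwrite('pics/w7.png',im); np.savez('/tmp/w7.npz',im=im,d=d,E=extr('wrist',s))
E
```

```text
16.6 [ 0.865  0.362 -0.525  1.768  0.205  1.069  2.031] [ 0.4459 -0.2894  0.2775] [ 3.141e+00 -3.000e-03 -2.950e+00]
```

View pics/w7.png

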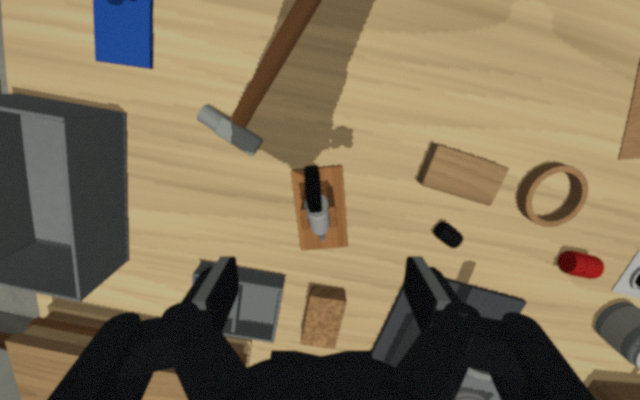

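The grip is at (314,188), with the sleeve and rod running down to (322,238), about 5° off the image vertical. I'll refine its pose.

```bash
cat > rodfit.py <<'E'
from geo import *
from scipy.optimize import least_squares
z=np.load('/tmp/w7.npz'); im=z['im'].astype(int);E=z['E'];W=cloud('wrist',z['d'],E); ok=~np.isnan(W[...,0])
k=cv2.resize(z['im'][150:260,260:380],None,fx=5,fy=5,interpolation=cv2.INTER_CUBIC); cv2.imwrite('pics/r7.png',k)
e=ray_plane('wrist',[(292,170),(300,250),(342,166),(347,246)],E,.012)
for i in (0,2): d=e[i]-e[i+1]; print('foot edge az',np.arctan2(d[1],d[0])%(2*np.pi), np.linalg.norm(d))
box=ok&(np.linalg.norm(W[...,:2]-[.465,-.287],axis=-1)<.07)&(W[...,2]>.05)
G=W[box&(im.max(-1)<45)&(W[...,2]>.12)]; S=W[box&(im.max(-1)-im.min(-1)<25)&(im.max(-1)>90)]
print(len(G),len(S))
def res(p):
    m=np.array([p[0],p[1],.12+p[3]]);a=ax(p[2]); yv=np.array([-np.sin(p[2]),np.cos(p[2]),0]);xv=np.cross(yv,a)
    q=S-m;t=q@a;r=np.linalg.norm(q-t[:,None]*a,axis=1)
    sl=np.where(t>0,np.where(t<.01,r-.013,0),np.where(t>-.055,r-.012,r-.004))
    g=G-m-.04*a; L=np.stack([g@xv,g@yv,g@a],1); kk=np.abs(L)-np.array([.018,.007,.018])
    sd=np.where(kk.max(1)<0,kk.max(1),np.linalg.norm(np.maximum(kk,0),axis=1))
    return np.concatenate([sl,sd])
for az0 in (3.2,3.35,3.45):
    f=least_squares(lambda p:np.r_[res(p),(p[3])*3],[.473,-.286,az0,0],loss='soft_l1',f_scale=.002); print(f.x.round(4),np.sqrt((f.fun**2).mean()).round(4))
p=f.x; g=np.array([p[0],p[1],.12+p[3]])+.04*ax(p[2]); print('grip',g.round(4))
a=ax(p[2]); pts=[g-.04*a+t*a for t in (-.11,-.055,0,.04,.058)]
uv=proj('wrist',pts,E); print(uv.round(1).tolist())
for u in uv: cv2.circle(k,(int((u[0]-260)*5),int((u[1]-150)*5)),4,(0,255,0),-1)
cv2.imwrite('pics/r7.png',k)
E
python3 rodfit.py
```

```text
foot edge az 3.3986317403927186 0.1275743847981525
foot edge az 3.4170728529088965 0.12656234637011388
30014 533
[ 0.4617 -0.2919  3.1923  0.1913] 0.0447
[ 0.4611 -0.2879  3.3498  0.1908] 0.0448
[ 0.4605 -0.2849  3.4704  0.1912] 0.0447
grip [ 0.4338 -0.294   0.3394]
[[336.0, 330.8], [331.6, 328.1], [323.9, 323.4], [313.6, 317.1], [306.0, 312.4]]
```

View pics/r7.png

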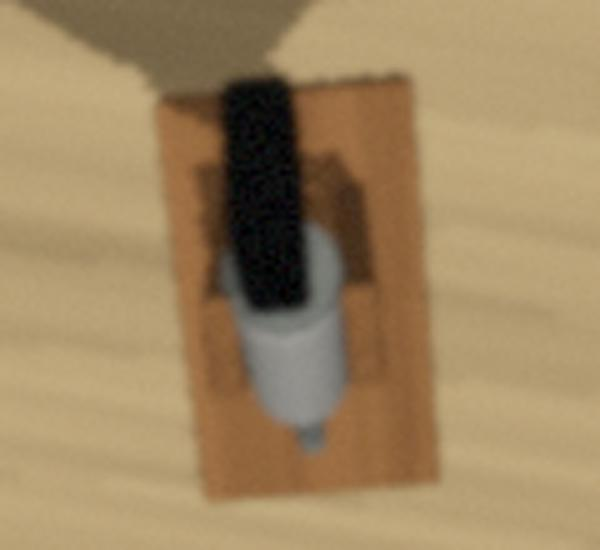

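```bash
sed -i 's/(W\[...,2\]>.12)\]/(W[...,2]>.12)\&(W[...,2]<.185)]/' rodfit.py; python3 rodfit.py
```

```text
foot edge az 3.3986317403927186 0.1275743847981525
foot edge az 3.4170728529088965 0.12656234637011388
627 533
[ 4.7600e-01 -2.8940e-01  3.4402e+00 -1.7000e-03] 0.0012
[ 4.7600e-01 -2.8940e-01  3.4402e+00 -1.7000e-03] 0.0012
[ 4.7600e-01 -2.8940e-01  3.4402e+00 -1.7000e-03] 0.0012
grip [ 0.4489 -0.2977  0.1466]
[[322.4, 238.9], [319.4, 225.0], [315.3, 207.0], [311.5, 189.9], [309.5, 180.7]]
```

View pics/r7.png

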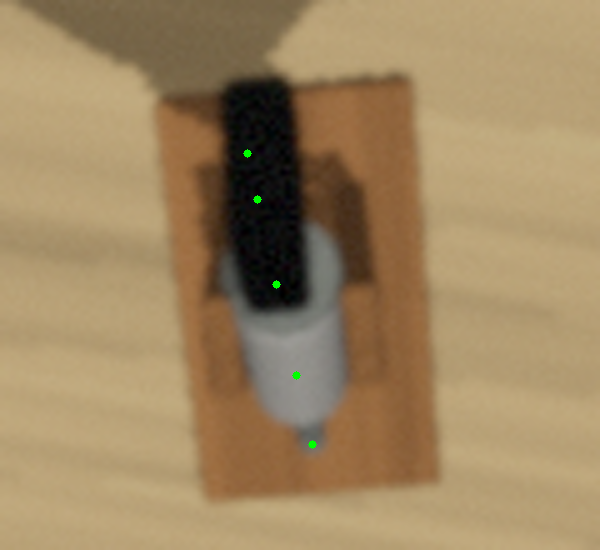

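Run:
```python
from geo import *
show(tool(3.405,0.),[.4488,-.2963,.1475])
```

```text
shift [-0.0014 -0.0079  0.1494] turn [ 0.0006 -0.0027 -0.0708] | 0.071 target tcp [ 0.4488 -0.2963  0.1285]
```

Call:
{"api": "carry_out", "payload": {"series": [[-0.001, -0.008, 0.02, 0, -0.001, -0.035, 80], [-0.001, -0.008, 0.05, 0, -0.003, -0.071, 80], [-0.001, -0.008, 0.08, 0, -0.003, -0.071, 80], [-0.001, -0.008, 0.1, 0, -0.003, -0.071, 80], [-0.001, -0.008, 0.1, 0, -0.003, -0.071, 80]]}}

```text
clock: 17.27
position: [0.4478, -0.2967, 0.1762]
tool_rot: [3.139, -0.001, -2.878]
force: [-0.1, -0.3, 1.2]
grip_width: 0.0587
```

```bash
python3 rec.py
python3 - <<'E'
from geo import *
s=telemetry.observe(); print(s['grip_width']); show(tool(3.405,0.),[.4488,-.2963,.1475])
im,d=imaging.grab_frame('wrist'); cv2.imwrite('pics/w8.png',im[100:,120:520]); np.savez('/tmp/w8.npz',im=im,d=d,E=extr('wrist',s))
E
```

```text
17.275 [ 0.845  0.492 -0.499  1.866  0.301  0.862  2.032] [ 0.4478 -0.2967  0.1762] [ 3.139e+00 -1.000e-03 -2.878e+00]
0.058664488236098704
shift [-0.0012  0.      0.0477] turn [ 0.0025 -0.0013  0.0005] | 0.003 target tcp [ 0.4488 -0.2963  0.1285]
```

View pics/w8.png

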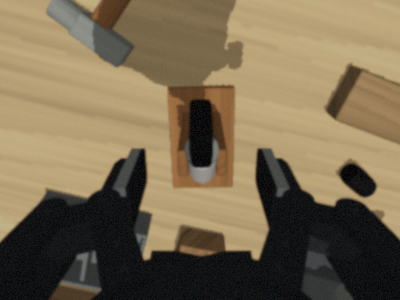

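The grip is centred between the fingers and aligned with them. I'll descend and close.

Call:
{"api": "carry_out", "payload": {"series": [[-0.001, 0, 0.02, 0, 0, 0, 80], [-0.001, 0, 0.036, 0, 0, 0, 80], [-0.001, 0, 0.047, 0, 0, 0, 80], [-0.001, 0, 0.047, 0, 0, 0, 80]]}}

```text
clock: 17.82
position: [0.4488, -0.2972, 0.1302]
tool_rot: [3.14, -0.0, -2.88]
force: [-0.2, -0.3, 0.1]
grip_width: 0.0584
```

Call:
{"api": "carry_out", "payload": {"series": [[0, 0, 0, 0, 0, 0, 255], [0, 0, 0, 0, 0, 0, 255], [0, 0, 0, 0, 0, 0, 255], [0, 0, 0, 0, 0, 0, 255], [0, 0, 0, 0, 0, 0, 255], [0, 0, 0, 0, 0, 0, 255], [0, 0, 0, 0, 0, 0, 255]], "force": 80}}

```text
clock: 18.7
position: [0.4492, -0.2974, 0.1311]
tool_rot: [-3.142, 0.001, -2.88]
force: [-2.4, 1.4, 6.4]
grip_width: 0.0132
```

```bash
python3 rec.py
python3 - <<'E'
from geo import *
s=telemetry.observe(); print(s['grip_width'],s['force'].round(2),s['moment'].round(2)); T=T_tool(s)
for az in (3.38,3.405,3.44): print((T[:3,:3].T@ax(az)).round(4))
for n in ('wrist','side'):
    im,d=imaging.grab_frame(n); cv2.imwrite(f'pics/{n}9.png',im[100:,120:520] if n=='wrist' else cv2.resize(im[80:240,260:460],None,fx=4,fy=3.7))
E
```

```text
18.7 [ 0.82   0.555 -0.47   1.9    0.35   0.768  1.988] [ 0.4492 -0.2974  0.1311] [-3.142e+00  1.000e-03 -2.880e+00]
0.013204518502845554 [-2.4   1.37  6.38] [0.5  0.23 0.19]
[ 0.7065  0.0163 -0.7075]
[ 0.7067 -0.0014 -0.7075]
[ 0.7062 -0.0261 -0.7075]
```

View pics/wrist9.png

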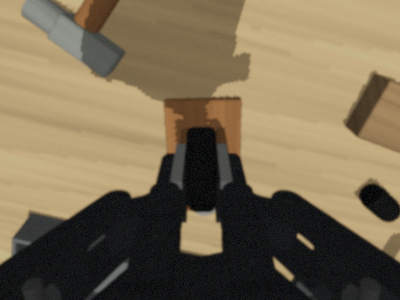

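View pics/side9.png

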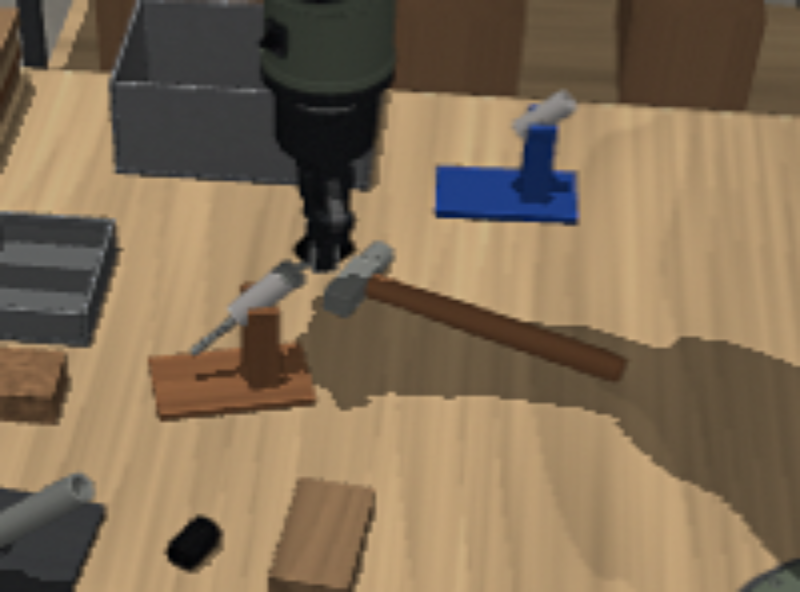

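Call:
{"api": "carry_out", "payload": {"series": [[0.003, 0, -0.003, 0, 0, 0, 255], [0.01, 0, -0.01, 0, 0, 0, 255], [0.02, 0, -0.02, 0, 0, 0, 255], [0.03, 0, -0.03, 0, 0, 0, 255]]}}

```text
clock: 19.3
position: [0.4193, -0.3055, 0.1615]
tool_rot: [3.142, 0.0, -2.88]
force: [2.8, 1.9, -0.9]
grip_width: 0.013
```

Call:
{"api": "carry_out", "payload": {"series": [[0.01, 0, -0.01, 0, 0, 0, 255], [0.022, 0, -0.022, 0, 0, 0, 255], [0.034, 0, -0.034, 0, 0, 0, 255], [0.046, 0, -0.046, 0, 0, 0, 255], [0.058, 0, -0.058, 0, 0, 0, 255], [0.066, 0, -0.066, 0, 0, 0, 255], [0.07, 0, -0.07, 0, 0, 0, 255]]}}

```text
clock: 20.18
position: [0.3519, -0.3236, 0.2311]
tool_rot: [3.142, 0.0, -2.881]
force: [0.4, -0.1, -1.4]
grip_width: 0.013
```

```bash
python3 rec.py
python3 - <<'E'
from geo import *
s=telemetry.observe(); print(s['grip_width'],s['force'].round(2),s['moment'].round(2))
for n in ('scene','side'):
    im,d=imaging.grab_frame(n); np.savez(f'/tmp/{n}10.npz',im=im,d=d); cv2.imwrite(f'pics/{n}10.png',cv2.resize(im[140:290,220:380],None,fx=5,fy=4) if n=='scene' else cv2.resize(im[80:240,260:460],None,fx=4,fy=3.7))
E
```

```text
20.175 [ 1.051  0.326 -0.534  1.955  0.208  0.914  2.244] [ 0.3519 -0.3236  0.2311] [ 3.142  0.    -2.881]
0.012983550892864628 [ 0.38 -0.14 -1.44] [ 0.04  0.04 -0.  ]
```

View pics/side10.png

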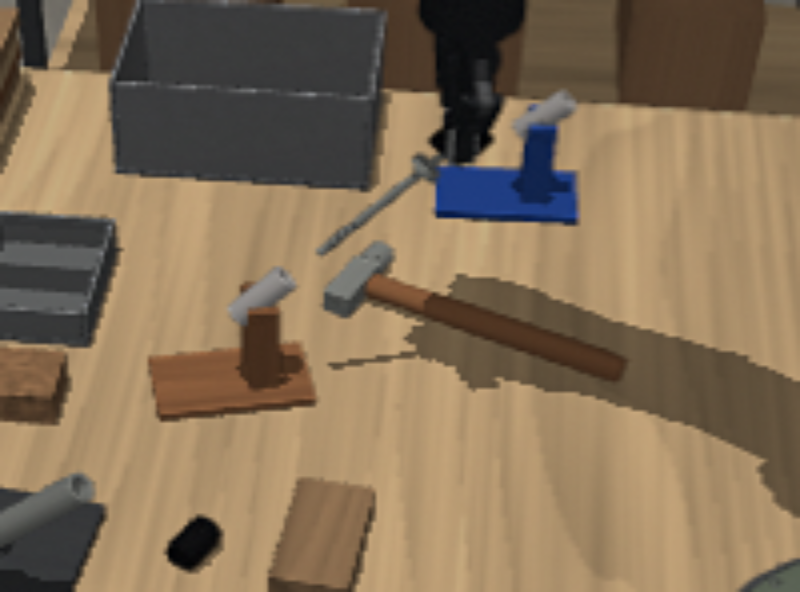

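View pics/scene10.png

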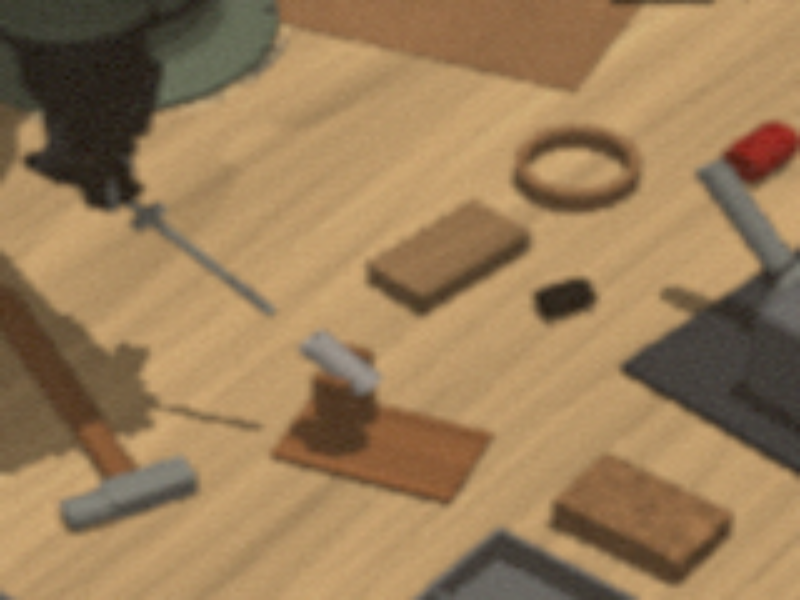

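The rod is free of its stand, and both views show it held. I'll triangulate it in the hand.

```bash
cat > tri.py <<'E'
from geo import *
def tri(uvs):  # dict name->(u,v)
    A=[];b=[]
    for n,(E,uv) in uvs.items():
        w=ray_plane(n,[uv],E,0.)[0]; o=E[:3,3]; d=(w-o)/np.linalg.norm(w-o); Pm=np.eye(3)-np.outer(d,d); A.append(Pm);b.append(Pm@o)
    x=np.linalg.solve(sum(A),sum(b)); return x,[np.linalg.norm(a@x-bb).round(4) for a,bb in zip(A,b)]
E
python3 - <<'E'
from tri import *
s=telemetry.observe();T=T_tool(s)
Es,Ec=extr('side'),extr('scene')
tip,r1=tri({'side':(Es,(340,148.1)),'scene':(Ec,(274.4,218))}); col,r2=tri({'side':(Es,(366.75,124.6)),'scene':(Ec,(249.6,193.75))})
print(tip.round(4),r1,col.round(4),r2,np.linalg.norm(tip-col))
print('tool frame tip',(T[:3,:3].T@(tip-T[:3,3])).round(4),'collar',(T[:3,:3].T@(col-T[:3,3])).round(4))
a=np.array([.707,0,-.707]); g=np.array([0,0,-.019+.0018]); print('model tip',(g-.15*a).round(4),'col mid',(g-.036*a).round(4))
E
```

```text
[ 0.4504 -0.2965  0.1407] [np.float64(0.0002), np.float64(0.0002)] [ 0.3741 -0.3183  0.2211] [np.float64(0.0007), np.float64(0.0007)] 0.11298056727775377
tool frame tip [-0.1019  0.0007  0.0902] collar [-0.0225 -0.0006  0.0098]
model tip [-0.106   0.      0.0888] col mid [-0.0255  0.      0.0083]
```

Run:
```python
from path import *
tip=np.array([-.1045,.0003,.0893]); M=np.array([.579,.0005,.155]); Rt=tool(AZ,0.)
p=M+.04*ax(AZ)-Rt@tip; print(p,ik(Rt,p,n=4))
path(Rt,p,14,.07,255)
```

```text
[0.44680576 0.01300745 0.27258427] (np.float64(0.4201068452553378), array([-0.53730824,  0.19583301,  0.43920011,  2.00989315, -0.10142648,
        0.95647337,  1.42731086]))
final [-0.1783  0.3007 -0.0417] [1.000e-04 2.000e-04 3.576e-01] 0.358 q [ 1.05  0.33 -0.53  1.95  0.21  0.91  2.24]
[-0.003, 0.004, -0.019, 0.0, 0.0, 0.005, 255]
[-0.01, 0.017, -0.037, 0.0, 0.0, 0.02, 255]
[-0.021, 0.036, -0.052, 0.0, 0.0, 0.042, 255]
[-0.035, 0.06, -0.065, 0.0, 0.0, 0.071, 255]
[-0.052, 0.088, -0.076, 0.0, 0.0, 0.104, 255]
[-0.07, 0.118, -0.085, 0.0, 0.0, 0.141, 255]
[-0.089, 0.15, -0.091, 0.0, 0.0, 0.179, 255]
[-0.108, 0.182, -0.094, 0.0, 0.0, 0.217, 255]
[-0.126, 0.213, -0.094, 0.0, 0.0, 0.253, 255]
[-0.143, 0.241, -0.091, 0.0, 0.0, 0.287, 255]
[-0.157, 0.265, -0.084, 0.0, 0.0, 0.315, 255]
[-0.168, 0.284, -0.074, 0.0, 0.0, 0.338, 255]
[-0.176, 0.296, -0.06, 0.0, 0.0, 0.352, 255]
[-0.178, 0.301, -0.042, 0.0, 0.0, 0.358, 255]
```

Call:
{"api": "carry_out", "payload": {"series": [[-0.003, 0.004, -0.019, 0, 0, 0.005, 255], [-0.012, 0.02, -0.04, 0, 0, 0.024, 255], [-0.028, 0.046, -0.06, 0, 0, 0.055, 255], [-0.05, 0.082, -0.076, 0, 0, 0.1, 255], [-0.075, 0.125, -0.087, 0, 0, 0.15, 255], [-0.1, 0.17, -0.093, 0, 0, 0.2, 255], [-0.126, 0.213, -0.094, 0, 0, 0.253, 255], [-0.148, 0.25, -0.09, 0, 0, 0.297, 255], [-0.165, 0.279, -0.08, 0, 0, 0.331, 255], [-0.174, 0.293, -0.068, 0, 0, 0.35, 255]]}}

```text
clock: 21.52
position: [0.4451, 0.0069, 0.2983]
tool_rot: [3.141, 0.0, 3.055]
force: [0.4, -0.3, -1.8]
grip_width: 0.0129
```

```bash
python3 rec.py
python3 - <<'E'
from path import *
tip=np.array([-.1045,.0003,.0893]); M=np.array([.579,.0005,.155]); Rt=tool(AZ,0.)
print(*[v.round(4) for v in rel(Rt,M+.04*ax(AZ)-Rt@tip)])
E
```

```text
21.525 [ 0.508  0.215 -0.759  1.932  0.168  1.058  1.161] [0.4451 0.0069 0.2983] [3.141 0.    3.055]
[-0.0012  0.0063  0.0257] [0.0011 0.     0.0097]
```

Call:
{"api": "carry_out", "payload": {"series": [[-0.001, 0.004, 0.01, 0, 0, 0.006, 255], [-0.001, 0.006, 0.02, 0, 0, 0.01, 255], [-0.001, 0.006, 0.026, 0, 0, 0.01, 255], [-0.001, 0.006, 0.026, 0, 0, 0.01, 255]]}}

```text
clock: 22.02
position: [0.4461, 0.01, 0.2725]
tool_rot: [3.141, -0.001, 3.042]
force: [-0.4, 0.5, -0.9]
grip_width: 0.013
```

```bash
python3 rec.py
python3 - <<'E'
from geo import *
s=telemetry.observe(); print(s['force'].round(2))
for n in ('scene','side','wrist'):
    im,d=imaging.grab_frame(n); np.savez(f'/tmp/{n}11.npz',im=im,d=d,E=extr(n,s))
    k={'scene':im[120:245,320:445],'side':im[150:250,220:345],'wrist':im}[n]
    cv2.imwrite(f'pics/{n}11.png',k if n=='wrist' else cv2.resize(k,None,fx=4.8 if n=='scene' else 6,fy=4.8 if n=='scene' else 6,interpolation=cv2.INTER_CUBIC))
E
```

```text
22.025 [ 0.484  0.249 -0.753  1.966  0.201  1.001  1.109] [0.4461 0.01   0.2725] [ 3.141e+00 -1.000e-03  3.042e+00]
[-0.41  0.53 -0.87]
```

View pics/side11.png

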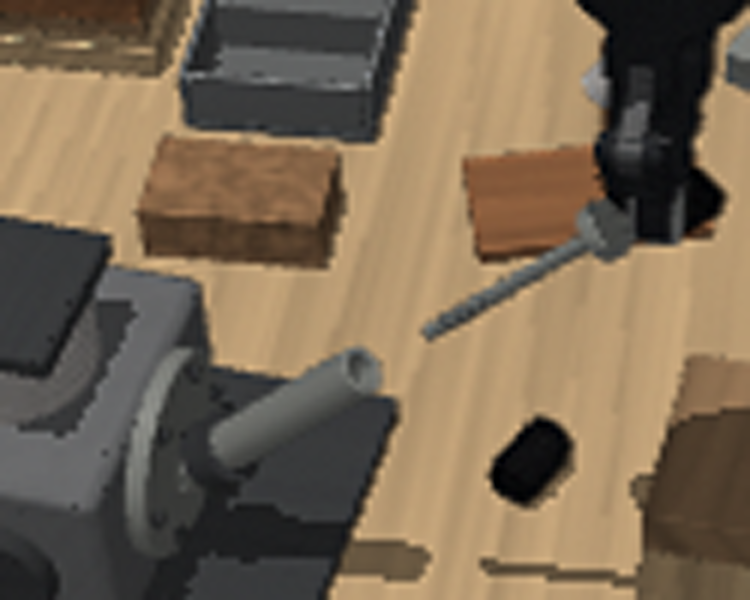

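View pics/scene11.png

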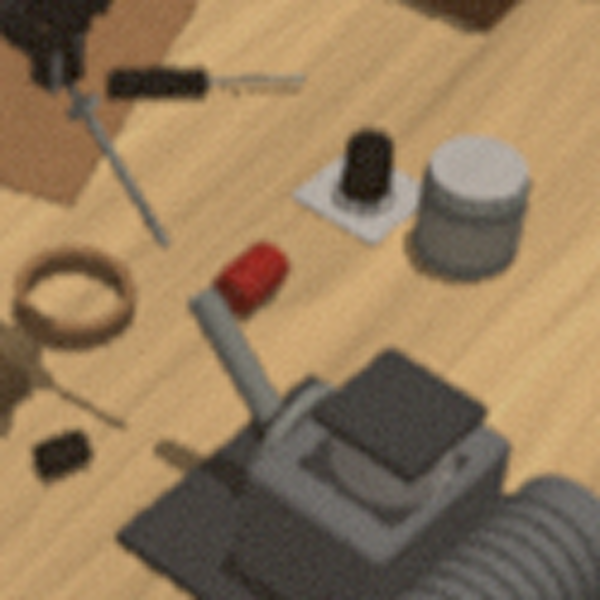

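View pics/wrist11.png

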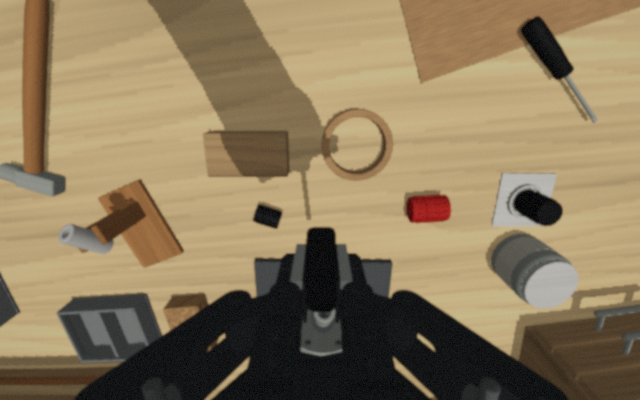

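Run:
```python
from tri import *
s=telemetry.observe();T=T_tool(s); Es,Ec=extr('side'),extr('scene')
sd=lambda x,y:(220+x/6-.4,150+y/6-.4); sc=lambda x,y:(320+x/4.8-.4,120+y/4.8-.4)
P={}
for n,a,b in (('tip',(430,334),(165,243)),('col',(600,230),(85,104)),('mouth',(362,371),(206,300))):
    x,r=tri({'side':(Es,sd(*a)),'scene':(Ec,sc(*b))}); P[n]=x; print(n,x.round(4),r)
d=P['tip']-P['mouth'];a=ax(AZ); yv=np.array([-np.sin(AZ),np.cos(AZ),0]);xv=np.cross(yv,a); print('tip rel mouth: along',d@a,'x',d@xv,'y',d@yv)
e=P['col']-P['tip']; print('rod dir',(e/np.linalg.norm(e)).round(3),np.linalg.norm(e),'az',np.arctan2(e[1],e[0])%6.283,'tube',a.round(3))
tipm=T[:3,3]+T[:3,:3]@np.array([-.1045,.0003,.0893]); print('tip model',tipm.round(4),'tool-frame tip',(T[:3,:3].T@(P['tip']-T[:3,3])).round(4))
M=np.array([.579,.0005,.155])
for n,E in (('side',Es),('scene',Ec)): print(n,proj(n,[M,tipm,M-.09*a],E).round(1).tolist())
d=tipm-M; print('model: along',d@a,d@xv,d@yv)
# refit tube from wrist0 + side11 depth: tube only
z=np.load('/tmp/side11.npz'); 
from scipy.optimize import least_squares
for n,f in (('side','/tmp/side11.npz'),('wrist','/tmp/w6.npz'),('scene','/tmp/scene11.npz'),('wrist','/tmp/wrist11.npz')):
    try: z=np.load(f)
    except Exception: continue
    E=z['E'] ; W=cloud(n,z['d'],E); q=W-M; t=q@a; r=np.linalg.norm(q-t[...,None]*a,axis=-1)
    m=(t>-.075)&(t<.003)&(r<.02); C=W[m]; 
    if len(C)<20: print(n,len(C)); continue
    def res(p):
        aa=ax(p[2]); q=C-[p[0],p[1],.155]; return np.linalg.norm(q-(q@aa)[:,None]*aa,axis=1)-.012
    f=least_squares(lambda p:np.r_[res(p)],[.579,0,3.045],loss='soft_l1',f_scale=.002); print(n,len(C),f.x.round(4),np.sqrt((res(f.x)**2).mean()).round(4))
```

```text
tip [0.5481 0.0007 0.1832] [np.float64(0.0016), np.float64(0.0016)]
col [0.471  0.0086 0.264 ] [np.float64(0.002), np.float64(0.002)]
mouth [ 0.5835 -0.0013  0.1513] [np.float64(0.0009), np.float64(0.0009)]
tip rel mouth: along 0.047614966726991094 x 0.002484413240149698 y 0.0014113580753513423
rod dir [-0.689  0.07   0.721] 0.11199894056878433 az 3.0401898891048527 tube [-0.704  0.068  0.707]
tip model [5.505e-01 3.000e-04 1.838e-01] tool-frame tip [-0.1021  0.0005  0.0899]
side [[281.0, 211.2], [291.0, 204.7], [260.8, 223.0]]
scene [[361.5, 180.4], [354.9, 170.6], [374.8, 202.8]]
model: along 0.0404179478323085 -0.0003064311343656305 0.002971287569479818
side 203 [5.8100e-01 1.1000e-03 2.9846e+00] 0.002
scene 159 [5.7890e-01 3.0000e-04 3.0074e+00] 0.0029
wrist 188 [5.7670e-01 3.0000e-04 2.9795e+00] 0.0018
```

Call:
{"api": "carry_out", "payload": {"series": [[-0.0006, 0.002, -0.0006, 0, 0, 0, 255], [-0.008, 0.002, 0.007, 0, 0, 0, 255], [-0.016, 0.002, 0.015, 0, 0, 0, 255], [-0.024, 0.002, 0.023, 0, 0, 0, 255], [-0.024, 0.002, 0.023, 0, 0, 0, 255]]}}

```text
clock: 22.8
position: [0.4705, 0.0102, 0.2488]
tool_rot: [3.141, -0.002, 3.043]
force: [-0.0, -0.6, -1.5]
grip_width: 0.0129
```

```bash
python3 rec.py
python3 - <<'E'
from geo import *
s=telemetry.observe(); print(s['force'].round(2)); T=T_tool(s)
tipm=T[:3,3]+T[:3,:3]@np.array([-.1045,.0003,.0893]); M=np.array([.579,.0005,.155]);a=ax(AZ); yv=np.array([-np.sin(AZ),np.cos(AZ),0]);xv=np.cross(yv,a);d=tipm-M;print('model: along',d@a,d@xv,d@yv)
out=[]
for n in ('scene','side'):
    im,d=imaging.grab_frame(n)
    k={'scene':im[155:205,340:390],'side':im[180:230,255:305]}[n]
    out.append(cv2.resize(k,None,fx=8,fy=8,interpolation=cv2.INTER_CUBIC))
cv2.imwrite('pics/ins1.png',np.hstack(out))
E
```

```text
22.8 [ 0.447  0.324 -0.732  1.943  0.259  0.971  1.065] [0.4705 0.0102 0.2488] [ 3.141e+00 -2.000e-03  3.043e+00]
[-0.04 -0.61 -1.52]
model: along 0.006281051575665554 0.00011986752443493276 0.000572384499416916
```

View pics/ins1.png

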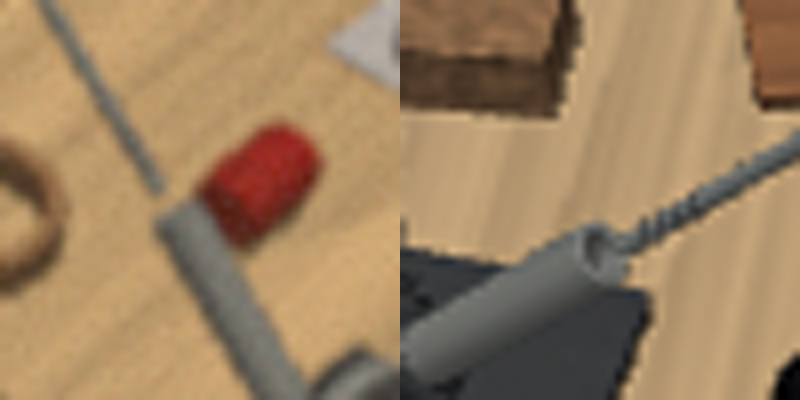

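Both views show the tip entering on the bore line to within about 1 mm, slightly low. I'll raise it about 1 mm and insert gently.

Call:
{"api": "carry_out", "payload": {"series": [[-0.0007, 0, -0.0007, 0, 0, 0, 255], [-0.0045, 0, 0.0031, 0, 0, 0, 255], [-0.0085, 0, 0.0071, 0, 0, 0, 255], [-0.0125, 0, 0.0111, 0, 0, 0, 255], [-0.0165, 0, 0.0151, 0, 0, 0, 255], [-0.0205, 0, 0.0191, 0, 0, 0, 255]]}}

```text
clock: 23.65
position: [0.491, 0.0081, 0.2303]
tool_rot: [3.141, -0.0, 3.043]
force: [0.4, 0.6, -1.0]
grip_width: 0.0132
```

```bash
cat > chk.py <<'E'
from geo import *
import sys
s=telemetry.observe(); print(s['clock'],s['force'].round(2),s['moment'].round(2),s['grip_width']); T=T_tool(s)
tipm=T[:3,3]+T[:3,:3]@np.array([-.1045,.0003,.0893]); M=np.array([.579,.0005,.155]);a=ax(AZ); yv=np.array([-np.sin(AZ),np.cos(AZ),0]);xv=np.cross(yv,a);d=tipm-M;print('model: along',d@a,d@xv,d@yv,'a in tool',(T[:3,:3].T@a).round(4))
f=s['force'];print('f along,x,y',f@a,f@xv,f@yv)
out=[]
for n in ('scene','side'):
    im,d=imaging.grab_frame(n)
    k={'scene':im[150:200,330:380],'side':im[180:230,265:315]}[n]
    out.append(cv2.resize(k,None,fx=8,fy=8,interpolation=cv2.INTER_CUBIC))
cv2.imwrite(sys.argv[1],np.hstack(out))
E
python3 chk.py pics/ins2.png
```

```text
23.65 [ 0.43  0.55 -0.96] [ 0.02 -0.06  0.07] 0.013239304325789137
model: along -0.02137775098229472 -0.0015181731500629896 0.0007538587921332036 a in tool [ 0.7072 -0.0012 -0.707 ]
f along,x,y -0.9425688067087198 0.4129660839330116 -0.5893318119633131
```

View pics/ins2.png

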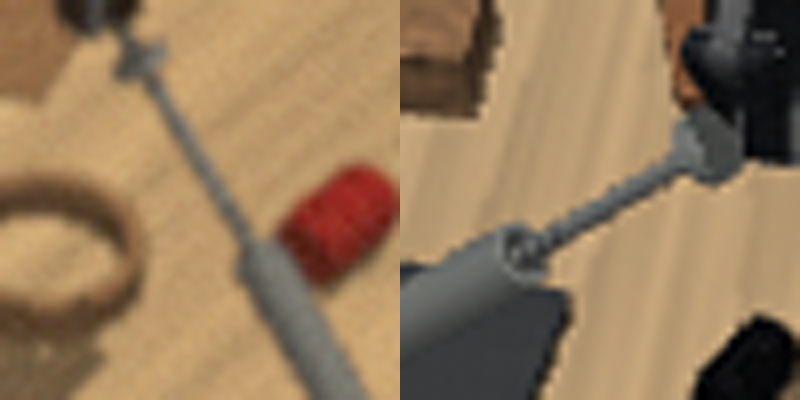

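The rod is in the bore with no contact force. I'll continue.

Call:
{"api": "carry_out", "payload": {"series": [[-0.005, 0.0006, 0.005, 0, 0, 0, 255], [-0.01, 0.0006, 0.01, 0, 0, 0, 255], [-0.016, 0.0006, 0.016, 0, 0, 0, 255], [-0.022, 0.0006, 0.022, 0, 0, 0, 255], [-0.028, 0.0006, 0.028, 0, 0, 0, 255]]}}

```text
clock: 24.38
position: [0.5191, 0.006, 0.2021]
tool_rot: [3.141, -0.0, 3.043]
force: [0.7, 1.4, -1.3]
grip_width: 0.0128
```

```bash
python3 chk.py pics/ins3.png
```

```text
24.375 [ 0.68  1.4  -1.3 ] [0.02 0.09 0.02] 0.012823617748076496
model: along -0.06118275199265181 -0.0015246942538271135 0.00018202048132533652 a in tool [ 0.7072 -0.0012 -0.707 ]
f along,x,y -1.3012042061162987 0.5322653861323111 -1.46425018536952
```

Call:
{"api": "carry_out", "payload": {"series": [[-0.006, 0, 0.006, 0, 0, 0, 255], [-0.012, 0, 0.012, 0, 0, 0, 255], [-0.018, 0, 0.018, 0, 0, 0, 255], [-0.024, 0, 0.024, 0, 0, 0, 255], [-0.029, 0, 0.029, 0, 0, 0, 255]]}}

```text
clock: 25.1
position: [0.5479, 0.0032, 0.1732]
tool_rot: [3.141, -0.0, 3.043]
force: [-1.1, 0.2, -0.7]
grip_width: 0.0132
```

```bash
python3 chk.py pics/ins4.png
```

```text
25.1 [-1.13  0.21 -0.74] [-0.02  0.12  0.02] 0.013202746017615877
model: along -0.1021356431697778 -0.0015239942856519308 0.00022657762135259657 a in tool [ 0.7072 -0.0012 -0.707 ]
f along,x,y 0.28273384137821944 1.3342507033046378 -0.10306224038577354
```

View pics/ins4.png

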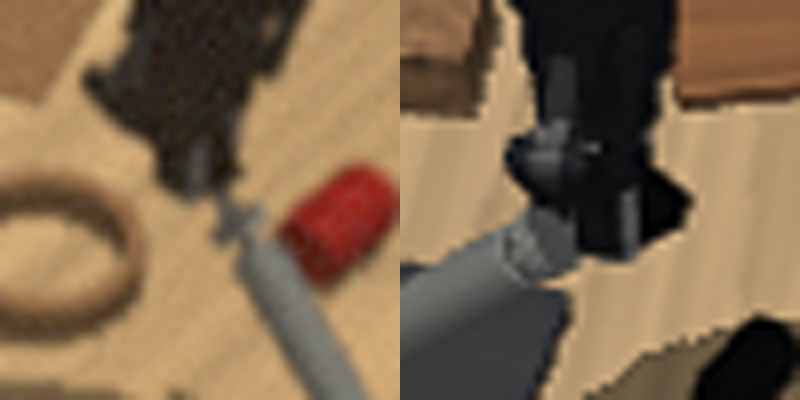

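The collar is a few mm short of the mouth. I'll go in small steps until it makes contact.

Call:
{"api": "carry_out", "payload": {"series": [[-0.0015, 0, 0.0015, 0, 0, 0, 255], [-0.003, 0, 0.003, 0, 0, 0, 255], [-0.0042, 0, 0.0042, 0, 0, 0, 255]]}}

```text
clock: 25.58
position: [0.5518, 0.0027, 0.1695]
tool_rot: [3.141, 0.0, 3.043]
force: [-0.5, -0.3, -1.7]
grip_width: 0.0129
```

Call:
{"api": "carry_out", "payload": {"series": [[-0.0008, 0, 0.0008, 0, 0, 0, 255], [-0.0016, 0, 0.0016, 0, 0, 0, 255]]}}

```text
clock: 25.82
position: [0.5534, 0.0026, 0.1678]
tool_rot: [3.141, 0.0, 3.043]
force: [0.2, 0.4, -1.9]
grip_width: 0.013
```

Call:
{"api": "carry_out", "payload": {"series": [[-0.0008, 0, 0.0008, 0, 0, 0, 255], [-0.0014, 0, 0.0014, 0, 0, 0, 255]]}}

```text
clock: 26.08
position: [0.5539, 0.0027, 0.1672]
tool_rot: [-3.141, -0.001, 3.043]
force: [-18.4, -0.1, 29.9]
grip_width: 0.0129
```

Call:
{"api": "carry_out", "payload": {"series": [[-0.0007, 0, 0.0007, 0, 0, 0, 255], [-0.0014, 0, 0.0014, 0, 0, 0, 255]]}}

```text
clock: 26.32
position: [0.5542, 0.003, 0.1668]
tool_rot: [-3.14, -0.003, 3.043]
force: [-38.4, 0.9, 61.5]
grip_width: 0.0129
```

```bash
python3 chk.py pics/ins5.png
```

```text
26.325 [-38.37   0.88  61.48] [ 0.04  7.72 -0.18] 0.012946850601384171
model: along -0.1110536914143418 -0.0010356482970137405 -0.00011305673144214232 a in tool [ 0.7093 -0.002  -0.7049]
f along,x,y 70.53912190638893 -16.403931801976356 2.8248608058477496
```

View pics/ins5.png

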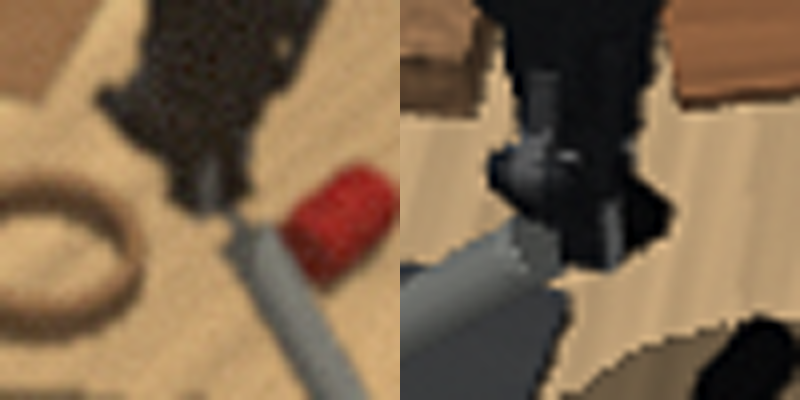

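The collar is seated: 70 N along the axis at 111 mm depth, and no gap in the views. I'll draw it straight out.

Call:
{"api": "carry_out", "payload": {"series": [[0.0015, 0, -0.0015, 0, 0, 0, 255], [0.005, 0, -0.005, 0, 0, 0, 255], [0.012, 0, -0.012, 0, 0, 0, 255], [0.02, 0, -0.02, 0, 0, 0, 255], [0.028, 0, -0.028, 0, 0, 0, 255], [0.036, 0, -0.036, 0, 0, 0, 255], [0.044, 0, -0.044, 0, 0, 0, 255]]}}

```text
clock: 27.3
position: [0.5118, 0.0067, 0.2097]
tool_rot: [3.141, 0.0, 3.043]
force: [0.4, 0.1, -2.2]
grip_width: 0.0132
```

Call:
{"api": "carry_out", "payload": {"series": [[0.008, 0, -0.008, 0, 0, 0, 255], [0.018, 0, -0.018, 0, 0, 0, 255], [0.028, 0, -0.028, 0, 0, 0, 255], [0.038, 0, -0.038, 0, 0, 0, 255], [0.05, 0, -0.05, 0, 0, 0, 255], [0.062, 0, -0.062, 0, 0, 0, 255], [0.072, 0, -0.072, 0, 0, 0, 255]]}}

```text
clock: 28.18
position: [0.44, 0.0138, 0.282]
tool_rot: [3.141, 0.001, 3.043]
force: [0.5, -1.3, -1.2]
grip_width: 0.0132
```

```bash
python3 rec.py; python3 chk.py pics/out1.png
python3 - <<'E'
from geo import *
out=[]
for n in ('scene','side'):
    im,d=imaging.grab_frame(n)
    k={'scene':im[110:235,310:435],'side':im[130:255,220:345]}[n]
    out.append(cv2.resize(k,None,fx=3.2,fy=3.2,interpolation=cv2.INTER_CUBIC))
cv2.imwrite('pics/out2.png',np.hstack(out))
E
```

```text
28.175 [ 0.493  0.226 -0.765  1.967  0.184  1.018  1.116] [0.44   0.0138 0.282 ] [3.141e+00 1.000e-03 3.043e+00]
28.175 [ 0.53 -1.3  -1.15] [-0.    0.04 -0.01] 0.013190555850132967
model: along 0.051504777563092866 -0.0018232060550853195 7.178492462816031e-05 a in tool [ 0.7067 -0.0013 -0.7075]
f along,x,y -1.27389627847746 0.3525849686168906 1.2468020530433095
```

View pics/out2.png

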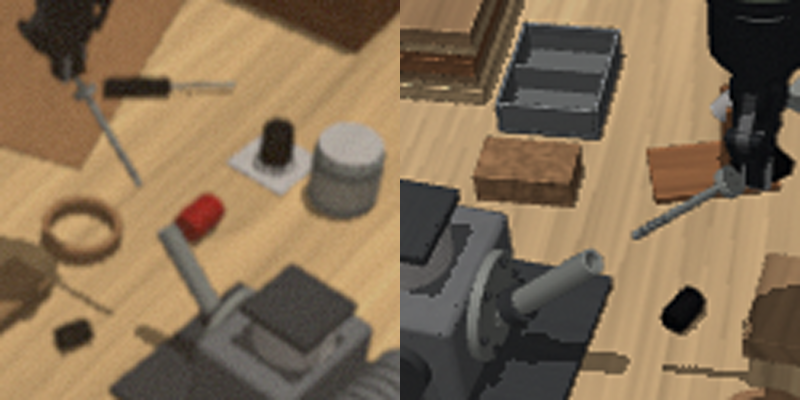

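The rod is fully out. I'll search for a level-rod pose with good joint margins close to the current one.

```bash
cat > t5.py <<'E'
from geo import *
q0=telemetry.observe()['qpos']; res=[]
for yw in (-1.2,-.8,-.4,0,.4):
    for x,y in ((.5,0),(.6,0),(.7,0),(.5,.25),(.6,.2),(.55,-.2)):
        Rl=tool(AZ+yw,np.pi/4)
        mg,q=ik(Rl,np.array([x,y,.42]),q0=q0,n=1)
        if q is not None: res.append((round(mg,2),round(np.abs(q-q0).max(),2),yw,x,y,q.round(2).tolist()))
res.sort(reverse=True)
for r in res[:12]: print(r)
E
time python3 t5.py
```

```text
(np.float64(0.63), np.float64(1.34), -0.8, 0.7, 0, [-0.0, 0.42, -0.58, 1.57, 1.07, 1.3, -0.22])
(np.float64(0.61), np.float64(1.06), -0.4, 0.7, 0, [0.26, 0.31, -0.75, 1.75, 1.1, 0.93, 0.05])
(np.float64(0.6), np.float64(2.06), -0.8, 0.5, 0.25, [-1.57, 0.43, 0.82, 1.69, 0.49, 1.28, -0.28])
(np.float64(0.59), np.float64(1.36), -0.4, 0.6, 0.2, [-0.22, 0.29, -0.7, 1.77, 1.05, 1.22, -0.24])
(np.float64(0.56), np.float64(1.43), -0.8, 0.6, 0, [0.05, 0.26, -0.67, 1.8, 1.01, 1.28, -0.31])
(np.float64(0.53), np.float64(1.44), -1.2, 0.55, -0.2, [0.19, 0.23, -0.43, 1.81, 0.94, 1.26, -0.33])
(np.float64(0.52), np.float64(1.5), -0.4, 0.5, 0.25, [-0.41, 0.22, -0.7, 1.85, 0.97, 1.33, -0.38])
(np.float64(0.46), np.float64(1.01), 0, 0.6, 0.2, [0.05, 0.16, -0.81, 1.92, 1.04, 0.79, 0.1])
(np.float64(0.44), np.float64(1.45), -1.2, 0.7, 0, [-0.37, 0.54, -0.09, 1.33, 0.82, 1.49, -0.34])
(np.float64(0.43), np.float64(1.11), -0.4, 0.6, 0, [0.41, 0.13, -0.9, 1.96, 1.03, 0.87, 0.01])
(np.float64(0.42), np.float64(1.56), -0.8, 0.6, 0.2, [-0.48, 0.42, -0.45, 1.55, 0.94, 1.51, -0.45])
(np.float64(0.39), np.float64(1.14), -0.8, 0.55, -0.2, [0.55, 0.09, -0.69, 1.98, 0.99, 0.89, -0.03])
real	0m11.575s
user	0m11.687s
sys	0m0.085s
```

```bash
cat > t6.py <<'E'
from path import *
import sys
Rl=tool(AZ-.6,np.pi/4); p=np.array([.6,.05,.44])
path(Rl,p,int(sys.argv[1]),float(sys.argv[2]),255)
s=telemetry.observe();T=T_tool(s); print('rod axis z',(T[:3,:3]@[.707,0,-.707]).round(4))
E
python3 t6.py 14 .04
```

```text
final [-0.1549  0.0521 -0.1587] [ 0.2348 -0.7608  0.566 ] 0.977 q [ 0.49  0.23 -0.76  1.97  0.19  1.02  1.11]
[-0.002, 0.001, -0.013, 0.003, -0.011, 0.008, 255]
[-0.009, 0.003, -0.028, 0.013, -0.042, 0.031, 255]
[-0.018, 0.006, -0.046, 0.028, -0.09, 0.067, 255]
[-0.031, 0.01, -0.064, 0.047, -0.151, 0.112, 255]
[-0.045, 0.015, -0.083, 0.068, -0.222, 0.165, 255]
[-0.061, 0.021, -0.102, 0.092, -0.299, 0.223, 255]
[-0.077, 0.026, -0.119, 0.117, -0.38, 0.283, 255]
[-0.094, 0.032, -0.135, 0.142, -0.461, 0.343, 255]
[-0.11, 0.037, -0.149, 0.166, -0.539, 0.401, 255]
[-0.124, 0.042, -0.16, 0.188, -0.61, 0.454, 255]
[-0.137, 0.046, -0.167, 0.207, -0.671, 0.499, 255]
[-0.146, 0.049, -0.169, 0.222, -0.719, 0.535, 255]
[-0.153, 0.051, -0.167, 0.231, -0.75, 0.558, 255]
[-0.155, 0.052, -0.159, 0.235, -0.761, 0.566, 255]
rod axis z [-0.704   0.0698  0.7065]
```

Call:
{"api": "carry_out", "payload": {"series": [[-0.002, 0.001, -0.03, 0.003, -0.011, 0.008, 255], [-0.006, 0.003, -0.06, 0.013, -0.042, 0.031, 255], [-0.012, 0.006, -0.09, 0.028, -0.09, 0.067, 255], [-0.025, 0.01, -0.115, 0.047, -0.151, 0.112, 255], [-0.045, 0.015, -0.13, 0.07, -0.23, 0.17, 255], [-0.065, 0.023, -0.145, 0.1, -0.325, 0.242, 255], [-0.09, 0.03, -0.155, 0.13, -0.42, 0.315, 255], [-0.115, 0.038, -0.16, 0.16, -0.52, 0.387, 255], [-0.135, 0.045, -0.16, 0.188, -0.61, 0.454, 255], [-0.148, 0.05, -0.159, 0.215, -0.7, 0.52, 255]]}}

```text
clock: 29.62
position: [0.594, 0.0492, 0.4395]
tool_rot: [-3.121, 0.725, 2.504]
force: [0.6, -1.1, -2.1]
grip_width: 0.013
```

```bash
python3 rec.py; python3 t6.py 4 0
```

```text
29.625 [ 0.144  0.193 -0.79   1.803  0.932  1.161 -0.075] [0.594  0.0492 0.4395] [-3.121  0.725  2.504]
final [-0.0037  0.0043  0.0024] [ 0.0201 -0.0596  0.0436] 0.076 q [ 0.14  0.19 -0.79  1.8   0.93  1.16 -0.07]
[-0.001, 0.001, 0.0, 0.003, -0.009, 0.007, 255]
[-0.002, 0.002, 0.001, 0.01, -0.03, 0.022, 255]
[-0.003, 0.004, 0.002, 0.017, -0.05, 0.037, 255]
[-0.004, 0.004, 0.002, 0.02, -0.06, 0.044, 255]
rod axis z [-0.7933  0.6056  0.0599]
```

Call:
{"api": "carry_out", "payload": {"series": [[-0.002, 0.002, 0.001, 0.01, -0.03, 0.022, 255], [-0.004, 0.004, 0.002, 0.02, -0.06, 0.044, 255], [-0.004, 0.004, 0.002, 0.02, -0.06, 0.044, 255], [-0.004, 0.004, 0.002, 0.02, -0.06, 0.044, 255]]}}

```text
clock: 30.12
position: [0.5988, 0.0494, 0.4408]
tool_rot: [-3.139, 0.783, 2.449]
force: [-0.1, 0.2, -1.4]
grip_width: 0.0127
```

```bash
python3 rec.py; python3 t6.py 1 0
python3 - <<'E'
from geo import *
s=telemetry.observe(); print(s['force'].round(2),np.abs(s['qd']).max(),s['grip_width'])
for n in ('scene','side','wrist'):
    im,d=imaging.grab_frame(n); np.savez(f'/tmp/{n}12.npz',im=im,d=d); cv2.imwrite(f'pics/{n}12.png',im)
E
```

```text
30.125 [ 0.102  0.211 -0.782  1.814  1.006  1.199 -0.184] [0.5988 0.0494 0.4408] [-3.139  0.783  2.449]
final [0.0002 0.0012 0.0009] [ 0.0002 -0.0029  0.0025] 0.004 q [ 0.1   0.21 -0.78  1.81  1.01  1.2  -0.18]
[0.0, 0.001, 0.001, 0.0, -0.003, 0.003, 255]
rod axis z [-0.7681  0.6401  0.0029]
[-0.13  0.21 -1.39] 0.0059379345382918084 0.012666262689409577
```

View pics/scene12.png

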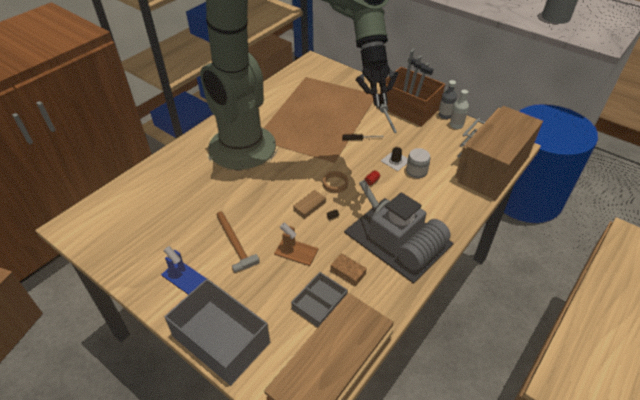

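View pics/side12.png

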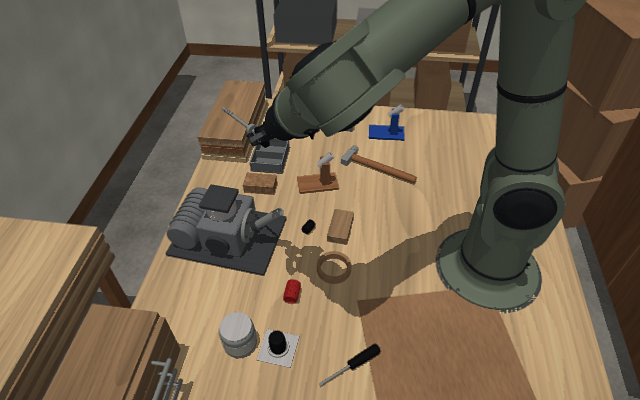

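The scene view shows the cap upright in the dish at (396,155) and the rod aloft from about (384,107) to (395,132). I'll check how level the rod really is by triangulation.

Run:
```python
import cv2,numpy as np
a=np.load('/tmp/scene12.npz')['im'][90:140,365:415]; b=np.load('/tmp/side12.npz')['im'][95:145,215:265]
cv2.imwrite('pics/fin.png',np.hstack([cv2.resize(k,None,fx=8,fy=8,interpolation=cv2.INTER_CUBIC) for k in (a,b)]))
```

```text
(no output)
```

View pics/fin.png

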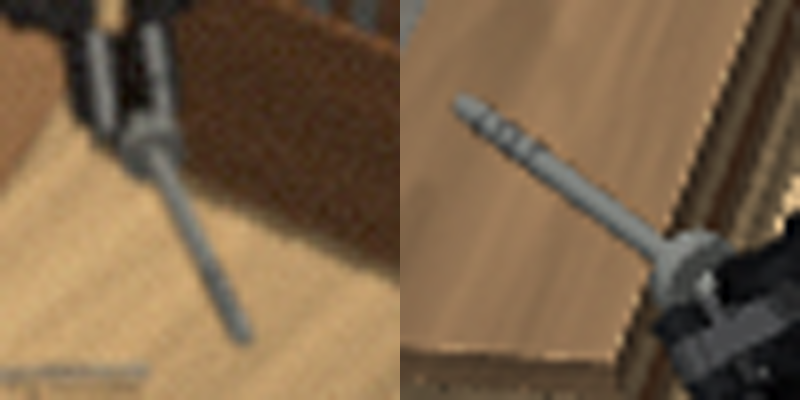

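Run:
```python
from tri import *
Es,Ec=extr('side'),extr('scene'); o=.45
sc=lambda x,y:(365+x/8-o,90+y/8-o); sd=lambda x,y:(215+(x-400)/8-o,95+y/8-o)
t,r=tri({'scene':(Ec,sc(244,338)),'side':(Es,sd(460,102))}); c,r2=tri({'scene':(Ec,sc(152,150)),'side':(Es,sd(690,268))})
e=t-c; print(t.round(4),r,c.round(4),r2,np.linalg.norm(e),'elev deg',np.degrees(np.arcsin(e[2]/np.linalg.norm(e))))
T=T_tool(telemetry.observe()); print((T[:3,:3].T@(t-T[:3,3])).round(4),(T[:3,:3].T@(c-T[:3,3])).round(4))
# cap / tin / red cap check
z=np.load('/tmp/side12.npz'); W=cloud('side',z['d'],Es); m=(W[...,2]>.05)&(np.linalg.norm(W[...,:2]-[.537,.312],axis=-1)<.04)&(W[...,2]<.07);P=W[m];print('cap top',np.median(P,0).round(4),len(P))
m=(W[...,2]>.07)&(W[...,2]<.095)&(np.linalg.norm(W[...,:2]-[.632,.31],axis=-1)<.06);P=W[m];print('tin',((P.min(0)+P.max(0))/2).round(3))
```

```text
[ 0.7032 -0.0391  0.4511] [np.float64(0.0015), np.float64(0.0015)] [0.6184 0.0313 0.4519] [np.float64(0.0012), np.float64(0.0012)] 0.11028993419089625 elev deg -0.38426676660986514
[-0.1039 -0.0008  0.0895] [-0.0263 -0.0011  0.0111]
cap top [0.538  0.3129 0.057 ] 204
tin [0.635 0.312 0.08 ]
```

The rod is level to within about 0.4°, at z ≈ 0.45 m. I'll hold briefly, then hand in.

Call:
{"api": "carry_out", "payload": {"series": [[0, 0, 0, 0, 0, 0, 255], [0, 0, 0, 0, 0, 0, 255], [0, 0, 0, 0, 0, 0, 255], [0, 0, 0, 0, 0, 0, 255]]}}

```text
clock: 30.78
position: [0.5987, 0.0494, 0.4412]
tool_rot: [-3.14, 0.784, 2.448]
force: [0.1, 0.5, -2.1]
grip_width: 0.0133
```

Run:
```python
from workcell import telemetry,ticket
s=telemetry.observe(); print(s['clock'],abs(s['qd']).max(),s['grip_width'],s['position'])
print(ticket.job_done())
```

```text
30.775 0.0013547274578712101 0.013261017001828997 [0.59872661 0.04938464 0.4411586 ]
the job is handed in; nothing more can be done
None
```

The job is done and was handed in at 30.8 s of the 72 s allowed. I drew the black cap off the tube, stood it open end down in the dish and let go. I then took the rod from the wooden stand and pushed it into the tube until the collar stopped. It met about 70 N along the axis at 111 mm depth. I drew it fully out and kept hold of it.

The last checks showed:
- **Rod:** held at a grip opening of 13 mm and steady, at about z = 0.45 m. It is level to within 0.4° by triangulation and clear of everything.
- **Cap:** upright in the dish, with its top measured at 0.057–0.058 m (0.058 m expected).
- **Tin:** a finger knuckle probably brushed it lightly (about 4 N) while I released the cap. Its measured position shifted 1–3 mm, which is close to the 2 mm calibration accuracy, so I can't rule out a tiny nudge.

The first try at a grasp in line with the tube was out of reach, so I changed the tool angle and touched nothing on that try. The camera and fitted estimates of how well the rod lined up with the tube differed by 1–3 mm. The rod still went in with no noticeable side force.

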